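# Load the two-column curing press and clamp it with its ratchet lever

## Robot

A 6-joint arm with a two-finger parallel gripper is mounted at the origin on a cart in front of the work surface, level with it; the furniture and walls round the work are solid. World frame = base frame: x ahead of the robot, y to its left, z up, the work surface at z = 0. Lengths are in m, angles in rad, forces in N, time in s.
With the tool pointing down it reaches from about 0.35 to 0.975 m from the base axis. Payload 4.9 kg.
Tool frame: the origin (TCP) lies midway between the tips of the shut fingers; the grasp point (between the pads) lies 19 mm behind it (manip.pinch_z is the distance from the TCP to the grasp point, in m); z points along the fingers, y is the direction in which the jaws open and shut (so a half turn about z gives the same grasp; the last joint's range is limited). The gripper opens to 85 mm and grips with 20 to 120 N. Pads are 22 mm wide; open, the fingers measure 114 mm over their backs; the gripper's body (76 mm by 85 mm) begins 54 mm behind the grasp point. The pads swing forward as they close: fully open they stand 13 mm farther back than shut.
Start: joints at [-1.439, 0.053, 1.613, -0, 1.476, -0.119], TCP at [0.155, -0.605, 0.231] pointing down, gripper open.
Joint ranges: [-3.01, 3.01], [-1.01, 2.22], [0.06, 2.58], [-1.02, 4.17], [0.09, 2.62], [-3.14, 3.14]. Speed limits (rad/s): [2.57, 2.57, 3.14, 3.14, 3.14, 3.14].

## Interface

Orientations are given as a unit quaternion [w, x, y, z].
In Python, from plant import manip gives the robot as it stands.
- The arm moves only by the tool drive_tool, never from a script. Its argument "commands" is text: rows parted by semicolons, each of 5 numbers parted by spaces: the finger opening in mm, from 0 to 85.4, then the shift along the tool's x, y, z in units of 30 mm (1.0 is 30 mm), then the turn about the tool's z in degrees. A call has exactly 8 rows; each row shifts and turns the commanded pose from where the row before left it, along the tool's axes as they then stand; what a row does not reach is not made up. A row lasts 1/8 s, in which the tool goes at most 62.5 mm and 10.7 degrees, less where a joint would pass 70% of its speed; a pose out of reach is approached as far as the arm can. A call is refused whole if a number of a shift passes 1 or a number of a turn 10.7, either way. A call with a gripper value outside its range is refused whole. The fingers move at their own pace and stop on an object; the grip force is fixed at half the most. Time passes only in rows, so rows that do not move let the fingers close, or fill a call up. It gives the time, the measured TCP pose, the force and the opening at its end, in the units of the state.
- manip.state(): the state, without advancing time (a new reading comes with each control period).
- manip.grab_frame(name): name is "scene" or "top" or "wrist"; returns the picture (420x560x3 uint8, red, green, blue); there is no depth.
- manip.camera_params(name): a dict with "fx", "fy", "cx", "cy" (pixels), "xyz" and "orientation" of the camera in the world. Camera axes: x right, y down, z forward; pixel columns grow to the right and rows downward; lengths in m; the calibration is good to about 2 mm. A picture is of the moment at which its call begins: read the wrist's pose just before it. camera_params takes no time and is no camera call; for the wrist camera it gives the pose at the moment of the call.
- manip.job_done(): hands the job in, once; it reports no verdict.
The state is a dict: "time": time; "joint_pos": joint angles; "joint_vel": joint speeds; "joint_efforts": joint torques, N m; "tool_pos": TCP position; "tool_rot": TCP orientation; "contact_force": force on the tool from outside, world axes, zero at the start; "ft_torque": the same for the moment, N m; "gripper_width": opening from 0.0 (shut) to 1.0 (fully open).
Only numpy, scipy, OpenCV 4.12 (cv2) and the standard library are available. Lean on these libraries where they do the work, as an engineer would, in place of code of your own. Each camera call takes 0.05 s, during which the arm holds its last target. There are 200 camera calls.

## Task

Clamp the aluminium die block in the small two-column press: set it pins-up in the nest of the press's shuttle, push the shuttle fully home under the pressure foot, then screw the foot down with the black ratchet lever until the spindle comes up tight against its stop. The columns stop the lever long before that, so when it runs out of swing lift it off its serrations, swing it back, let it drop in and turn it again. Leave it dropped fully into its serrations, the block clamped and square, and the other things on the table undisturbed.

Things in the scene. Friction and masses are not known exactly. Their poses are not given: they have to be found in the camera images.
- press: screw press fixed to the table; origin on the table (z = 0) under the vertical spindle axis. Own frame: z up, lever works on the +y side, shuttle comes out on the -y side. Grey base x -75..75, y -167..57, 14 mm high; two slide ways, tops at z = 28.5 mm; two steel columns 16 mm thick at x = +-52, y = 0, to z = 170 mm; aluminium crossbar x -69..69, y -19..19, z 86..108 mm
- die_block: loose aluminium block 45 (own x) x 60 (own y) x 28 mm, 0.2 to 0.4 kg, with small steel pins standing 6 mm up from its top, so 34 mm in all; origin at the centre of its underside, z up through the pins. It lies pins up on the table to the right of the press. Turned half round it fits the nest just as well
- nest (a point): centre of the nest floor, 30 mm above the table; moves with the shuttle; axes as the press. The block goes in with its 60 mm side along y. Locators 4 mm high leave it 2 mm of play on each side: a bar across each y end and corner lugs (outside x = +-28, at |y| 24.5..34.5 mm); the middle of the block's long sides is free for fingers (nest table 58 x 74 mm, top at 30 mm)
- shuttle_knob (a point): middle of the black upright knob on the shuttle, 63 mm above the table: a peg 15 to 17 mm thick at this height (z 53..73 mm, top 77 mm), 9 mm thick below; 76 mm on the -y side of the nest centre. Pushing it along the press's +y sends the shuttle home
- lever_grip (a point): point on the centre line of the level outer part of the black lever's arm, 70 mm from the spindle axis, about 150 mm above the table at the start. The outer part is a round bar 15 mm thick, level within 2 degrees, from 52 mm to 93 mm from the axis. The frame's +y points outwards along the arm, z up; it moves with the lever
- spindle_axis (a point): point on the vertical spindle axis at the lever arm's height; the spindle and lever turn about it
- foot: sprung steel pressure foot under the crossbar; origin on the spindle axis at table level (a reference point, not its face). Two runners 8 x 40 mm at x = +-18 straddle the pins and bear on the block's top, with about 2 mm clearance before clamping. It sinks 1.59 mm per rad of spindle, then presses through a spring: about 25 N when the spindle is tight
- shuttle (a joint): m the shuttle has slid in along the press's +y: 0 = fully out, 0.105 = fully home against the stop with the nest on the spindle axis. Stays where it is left; needs about 1.5 N
- spindle (a joint): rad the spindle has been turned clockwise as seen from above (tightening); starts between -0.26 and 0.26, comes up against a firm stop at 2.27 = tight. Holds where it is left; friction about 0.15 N m (2 to 3 N at the lever's grip point). Spindle and lever sink together 1.59 mm per rad
- lever (a joint): rad the lever has been turned clockwise on the spindle (0 at the start). Lever bearing, clockwise from above from the press's +y, = spindle + lever. When down, 12 serrations lock it to the spindle both ways, in steps of 0.524 rad with +-0.05 play: swung back unlifted it unscrews the spindle. The columns block bearings beyond +-1.25
- lever_lift (a joint): m the lever has been lifted on the spindle: 0 = fully down in the serrations, 0.010 = upper stop. The serrations are clear from 0.005. A spring and its weight pull it down with 4 to 6 N; let go between two teeth it slides into the nearest gap
- vial_3: bystander: small white vial, 22 mm thick, 52 mm tall, standing behind the press; leave it alone
- weight_100: bystander: small steel balance weight, 24 mm thick, 37 mm tall; leave it alone
- weight_200: bystander: steel balance weight, 30 mm thick, 45 mm tall; leave it alone
Not all that is in view belongs to the job. There is more than one size of the die_block; the job needs the middle-sized.

How it is judged:
On the way, in this order (a step that is already met when the one before it is completed fails the run):
1. the block stands in the shuttle's nest (centre within 4.5 mm, level, on the floor of the nest) with the shuttle not yet home (horizontal distance between die_block and nest below 0.0045 m and z of die_block in the frame of nest below 0.002 m and angle between die_block's own z axis and vertical below 0.05 rad and value of joint shuttle below 0.08 m), for 0.2 s.
2. the shuttle is home (within 4 mm) with the block in its nest (value of joint shuttle above 0.101 m and horizontal distance between die_block and nest below 0.0045 m and z of die_block in the frame of nest below 0.002 m), for 0.2 s.
3. the spindle is tight (within 0.15 rad of its stop) (value of joint spindle above 2.12 rad), for 0.1 s.
At the end, for the whole second after the job is handed in: Spindle tight (above 2.12 rad), the foot pressing on the block with more than 15 N, the lever down in its serrations (lift under 1.5 mm), the shuttle home (within 4 mm) and the block level and at rest in its nest (centre within 4.5 mm) (all of step 2 and value of joint spindle above 2.12 rad and contact force between foot and die_block above 15 N and value of joint lever_lift below 0.0015 m and angle between die_block's own z axis and vertical below 0.05 rad and linear speed of die_block below 0.01 m/s); the robot touches nothing.
It fails at once if a bystander on the table (vial, weights) pushed more than 15 mm (distance of any of vial_3, weight_100, weight_200 from where it was at the start of the episode above 0.015 m).
It also fails if it takes over 67 s, if anything falls off the work surface, if the arm or the gripper's body presses on something with over 40 N, if the wrist force passes 120 N, or if a joint passes its speed limit or range.

## Working session

There is one attempt and no reset: what is moved stays moved. The work goes in short steps, Python scripts to look and compute and a tool call to move; the robot and the scene stay as the last step left them, time stands still between calls to the robot, and variables do not carry over. Pictures are saved under pics/ and viewed, about 8 in all and at most 12, crops included, and the job is handed in when it is done.

Besides the shell and the picture viewer there is one more tool, called after "Request:" by a JSON object that holds its "name" and its "arguments", one argument or row to a line. drive_tool: Moves the arm, as the interface text tells. Its arguments: {"type":"object","properties":{"commands":{"type":"string"}},"required":["commands"]}

```bash
mkdir -p pics; ls
python3 - <<'E'
from plant import manip
import cv2
s=manip.state();print(s)
for n in("scene","top","wrist"):
    p=manip.camera_params(n);print(n,p)
    cv2.imwrite(f"pics/{n}0.png",manip.grab_frame(n)[:,:,::-1])
E
```

```text
pics
{'time': 0.0, 'joint_pos': array([-1.43897606e+00,  5.33271548e-02,  1.61432534e+00, -1.10061154e-05,
        1.47599965e+00, -1.19025242e-01]), 'joint_vel': array([-0.00136779,  0.00128035, -0.00071967,  0.00102936,  0.00027116,
        0.00109752]), 'joint_efforts': array([ 1.38169071e-03, -3.93682766e+01, -3.70176923e+01,  1.68891290e-05,
        6.93491864e-03,  3.23711149e-06]), 'tool_pos': array([ 0.1550373 , -0.60480833,  0.23006272]), 'tool_rot': array([-1.02969175e-03,  9.92144280e-01,  1.25094636e-01, -1.20654809e-05]), 'contact_force': array([ 1.4072433 ,  0.23398954, -0.56533144]), 'ft_torque': array([ 0.00783053,  0.00485757, -0.00710285]), 'gripper_width': 0.9994317457545648}
scene {'fx': 391.21954120238576, 'fy': 391.21954120238576, 'cx': 281.65527964073044, 'cy': 202.3995711597605, 'xyz': array([ 0.24044226, -0.54664652,  0.79288439]), 'orientation': array([-0.32651405,  0.89914213, -0.27592876,  0.09378345])}
top {'fx': 396.0468618172122, 'fy': 396.0468618172122, 'cx': 284.1070508250755, 'cy': 216.1880998160164, 'xyz': array([ 0.47639532, -0.10876128,  1.23684075]), 'orientation': array([ 0.02394271, -0.69950861,  0.71409621, -0.01345558])}
wrist {'fx': 321.21308742784566, 'fy': 321.21308742784566, 'cx': 278.6721187000788, 'cy': 210.6042382306441, 'xyz': array([ 0.21802519, -0.58773195,  0.37391543]), 'orientation': array([ 0.10221787,  0.78333373, -0.60775026, -0.08111344])}
```

Run:
```python
import cv2,numpy as np
a=cv2.imread("pics/scene0.png");b=cv2.imread("pics/top0.png")
cv2.imwrite("pics/scene0b.png",cv2.resize(a,(800,600),interpolation=cv2.INTER_CUBIC));cv2.imwrite("pics/top0b.png",cv2.resize(b,(800,600),interpolation=cv2.INTER_CUBIC))
```

```text
(no output)
```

View pics/scene0b.png

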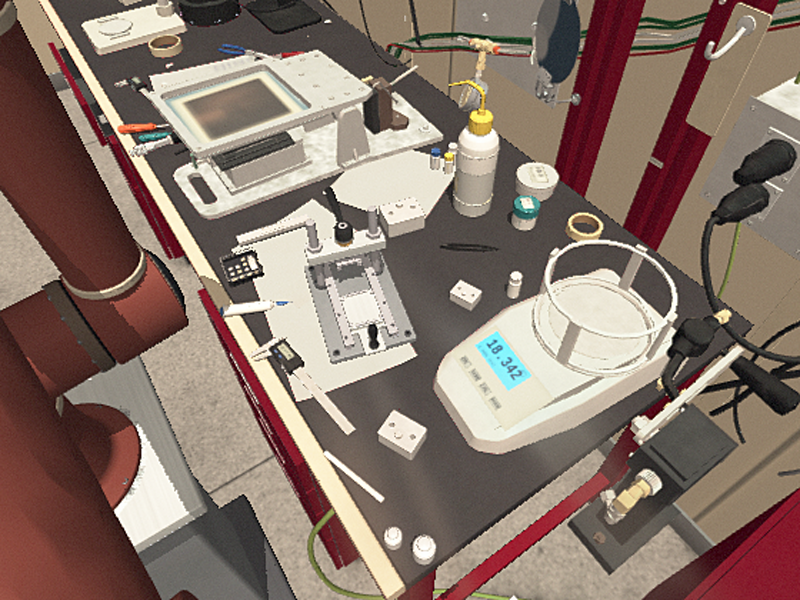

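View pics/top0b.png

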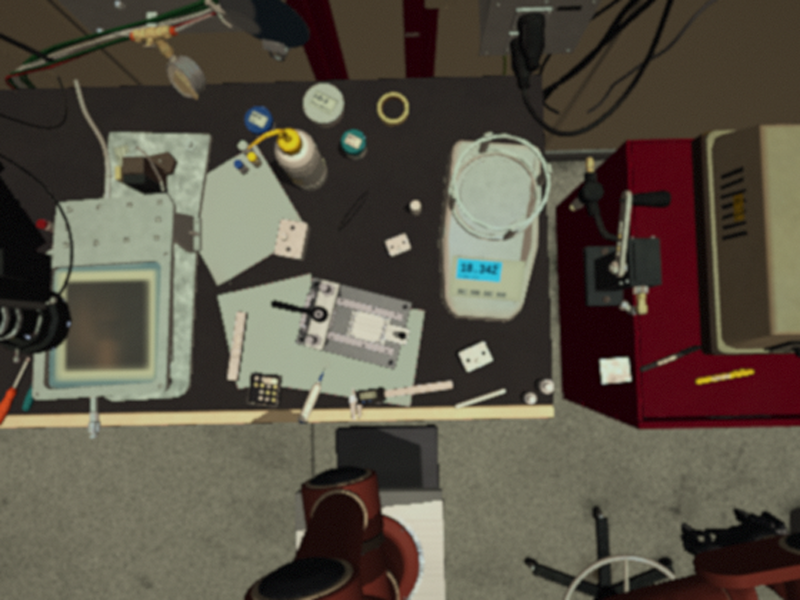

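Scene (800x600): the press spindle is at about (343,232), the knob at (374,335), and the lever points up-left to (330,195). There are three pinned blocks: A (402,433), B (465,293) and C (403,214). In the top view these are A (476,356), B (398,243) and C (291,238). Next I measure their sizes.

```bash
cat > h.py <<'E'
import numpy as np,cv2
from scipy.spatial.transform import Rotation as R
def rot(q): return R.from_quat([q[1],q[2],q[3],q[0]]).as_matrix()
def ray(p,uv):
    d=rot(p["orientation"])@[(uv[0]-p["cx"])/p["fx"],(uv[1]-p["cy"])/p["fy"],1]
    return np.array(p["xyz"]),d/np.linalg.norm(d)
def plane(p,uv,z):
    o,d=ray(p,uv);return o+d*(z-o[2])/d[2]
def tri(*pv):
    A=np.zeros((3,3));b=np.zeros(3);
    for p,uv in pv:
        o,d=ray(p,uv);M=np.eye(3)-np.outer(d,d);A+=M;b+=M@o
    x=np.linalg.solve(A,b)
    res=[np.linalg.norm((np.eye(3)-np.outer(ray(*q)[1],ray(*q)[1]))@(x-ray(*q)[0])) for q in pv]
    return x,max(res)
def proj(p,x):
    c=rot(p["orientation"]).T@(np.array(x)-p["xyz"]);return np.array([p["fx"]*c[0]/c[2]+p["cx"],p["fy"]*c[1]/c[2]+p["cy"]])
E
python3 - <<'E'
from h import *
from plant import manip
t=manip.camera_params("top");s=manip.camera_params("scene")
im=cv2.imread("pics/top0.png");g=cv2.cvtColor(im,cv2.COLOR_BGR2GRAY)
k=.7
for n,(u,v) in dict(A=(476,356),B=(398,243),C=(291,238)).items():
    u*=k;v*=k
    m=(g>130).astype(np.uint8);_,l=cv2.connectedComponents(m)
    y0,x0=int(v),int(u);w=l[y0-8:y0+9,x0-8:x0+9];lab=np.bincount(w[w>0]).argmax()
    c=max(cv2.findContours((l==lab).astype(np.uint8),0,2)[0],key=cv2.contourArea)
    q=np.array([plane(t,a[0],.028)[:2] for a in c],np.float32)
    print(n,cv2.contourArea(c),cv2.minAreaRect(q*1000))
z={}
for n,a,b in (("spindle",(318,313),(343,229)),("knob",(404,336),(374,328)),("A",(476,356),(403,432)),("levertip",(274,304),(328,191))):
    print(n,tri((t,np.array(a)*k),(s,np.array(b)*k)))
a=cv2.imread("pics/scene0.png")
c1=cv2.resize(im[170:270,160:380],(800,364),interpolation=3);
tiles=[cv2.resize(a[y-30:y+30,x-30:x+30],(266,236),interpolation=3) for x,y in((281,303),(325,205),(282,150))]
cv2.imwrite("pics/c1.png",np.vstack([np.pad(c1,((0,0),(0,0),(0,0))),np.pad(np.hstack(tiles),((0,0),(0,2),(0,0)))]))
E
```

```text
A 275.5 ((436.8121643066406, -236.12857055664062), (45.91749572753906, 61.16799545288086), 25.06651496887207)
B 154.0 ((680.6209716796875, -75.95341491699219), (36.26308059692383, 46.870121002197266), 20.58153533935547)
C 4533.0 ((770.4694213867188, 254.95846557617188), (291.2250671386719, 236.90199279785156), 14.708553314208984)
spindle (array([0.5305858 , 0.07917842, 0.13284371]), np.float64(0.00011570255784158994))
knob (array([ 0.48336285, -0.08772896,  0.0756267 ]), np.float64(0.001116221378931477))
A (array([ 0.43709573, -0.23914698,  0.02354801]), np.float64(0.0002243982313086157))
levertip (array([0.549148  , 0.16127987, 0.14946017]), np.float64(0.0003180781783024084))
```

View pics/c1.png

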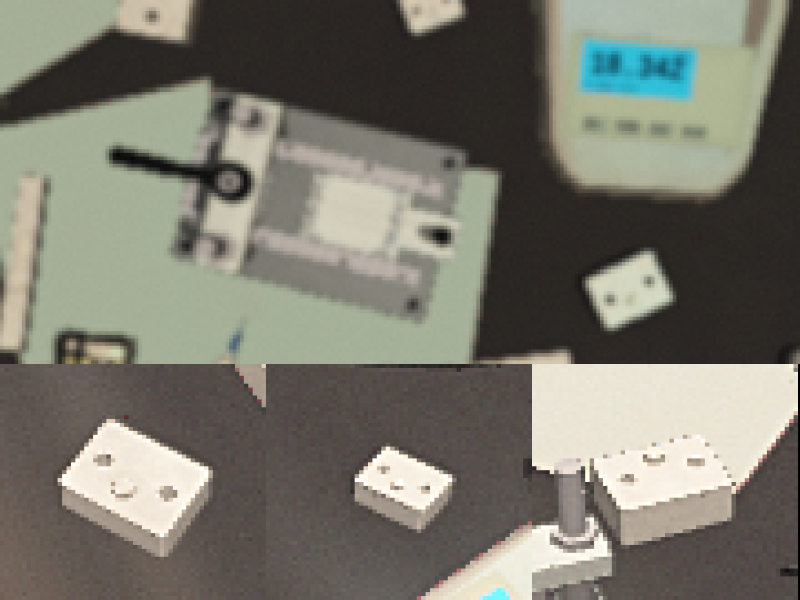

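Block A (top 476,356; scene 402,433) measures 46 x 61 mm, so it is the middle-sized one, right of the press. B is 36 x 47 mm, too small. C, top (291,238), is visibly larger. The crop shows A lying pins up, and its height triangulates to 24 mm, close to the expected 28 mm. I'll write a planner for the rows and approach A.

```bash
cat >> h.py <<'E'
def plan(cur,tgt,n,grip=None):
    """cur/tgt=(x,y,z,yaw_x deg); tool down; n rows evenly spaced; prints rows"""
    cur=np.array(cur,float);tgt=np.array(tgt,float);d=tgt-cur;d[3]=(d[3]+180)%360-180
    rows=[]
    for i in range(n):
        a=np.radians(cur[3]+d[3]*i/n);s=d[:3]/n/.03
        tx=np.array([np.cos(a),np.sin(a)]);ty=np.array([np.sin(a),-np.cos(a)])
        rows.append((s[:2]@tx,s[:2]@ty,-s[2],-d[3]/n))
    print("; ".join("%.2f %.2f %.2f %.1f"%tuple(r) for r in rows))
def pose(st):
    M=rot(st["tool_rot"]);return np.r_[st["tool_pos"],np.degrees(np.arctan2(M[1,0],M[0,0]))],np.degrees(np.arccos(-M[2,2]))
E
python3 - <<'E'
from h import *
from plant import manip
st=manip.state();p,t=pose(st);print(p,t)
w=manip.camera_params("wrist");M=rot(st["tool_rot"]);C=rot(w["orientation"])
print("cam in tool",M.T@(w["xyz"]-st["tool_pos"]),"fwd",M.T@C[:,2],"right",M.T@C[:,0])
plan(p,(.437,-.237,.14,115),16)
E
```

```text
[ 0.15505427 -0.60495947  0.2303207  14.3701418 ] 0.09244219237938871
cam in tool [ 0.06530006 -0.00124821 -0.14373386] fwd [-2.58958352e-01 -9.57160612e-04  9.65888014e-01] right [-6.62742947e-05  9.99999524e-01  9.73195505e-04]
0.76 -0.60 0.19 -6.3; 0.82 -0.51 0.19 -6.3; 0.87 -0.42 0.19 -6.3; 0.91 -0.32 0.19 -6.3; 0.94 -0.22 0.19 -6.3; 0.96 -0.11 0.19 -6.3; 0.97 -0.01 0.19 -6.3; 0.96 0.10 0.19 -6.3; 0.94 0.20 0.19 -6.3; 0.92 0.31 0.19 -6.3; 0.88 0.40 0.19 -6.3; 0.83 0.50 0.19 -6.3; 0.77 0.59 0.19 -6.3; 0.70 0.67 0.19 -6.3; 0.62 0.74 0.19 -6.3; 0.54 0.80 0.19 -6.3
```

Request:
{"name": "drive_tool", "arguments": {
  "commands": "85 0.76 -0.6 0.15 -6.3; 85 0.82 -0.51 0.15 -6.3; 85 0.87 -0.42 0.15 -6.3; 85 0.91 -0.32 0.15 -6.3; 85 0.94 -0.22 0.15 -6.3; 85 0.96 -0.11 0.15 -6.3; 85 0.97 -0.01 0.15 -6.3; 85 0.96 0.10 0.15 -6.3"
}}

```text
time: 1.15
tool_pos: [0.2963, -0.4201, 0.1948]
tool_rot: [-0.0, 0.844, 0.537, 0.0]
contact_force: [-0.3, -0.7, 0.2]
gripper_width: 0.996
```

Request:
{"name": "drive_tool", "arguments": {
  "commands": "85 0.94 0.20 0.2 -6.3; 85 0.92 0.31 0.2 -6.3; 85 0.88 0.40 0.2 -6.3; 85 0.83 0.50 0.2 -6.3; 85 0.77 0.59 0.2 -6.3; 85 0.70 0.67 0.2 -6.3; 85 0.62 0.74 0.2 -6.3; 85 0.54 0.80 0.2 -6.3"
}}

```text
time: 2.15
tool_pos: [0.437, -0.2356, 0.1468]
tool_rot: [-0.0, 0.535, 0.845, 0.0]
contact_force: [-0.3, -0.6, 0.2]
gripper_width: 0.998
```

Run:
```python
from h import *
from plant import manip
import pickle
st=manip.state();p,t=pose(st);print(st["time"],p,t,st["joint_pos"])
w=manip.camera_params("wrist");im=manip.grab_frame("wrist")[:,:,::-1]
cv2.imwrite("pics/w1.png",im);pickle.dump(w,open("w1.pkl","wb"))
print(proj(w,(.437,-.237,.028)))
```

```text
2.15 [  0.43703062  -0.23562595   0.14681773 115.37735025] 0.022751304142494988 [-6.44468049e-01 -1.93073419e-01  1.99026421e+00 -2.81077442e-05
  1.34479800e+00 -1.08738010e+00]
[277.71698532 208.04350934]
```

View pics/w1.png

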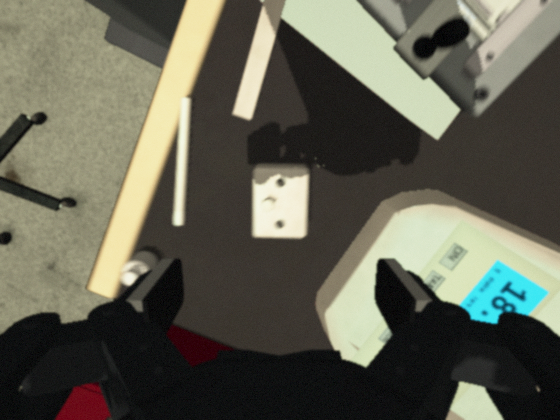

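The wrist view shows block A centred at about (280,201), spanning columns 252–308 and rows 164–238, aligned with the jaws. The balance is to its right, so I'll open the fingers only partly.

Run:
```python
from h import *
from plant import manip
import pickle
w=pickle.load(open("w1.pkl","rb"));im=cv2.imread("pics/w1.png")
g=cv2.cvtColor(im,cv2.COLOR_BGR2GRAY)
m=np.zeros_like(g);m[150:255,235:325]=g[150:255,235:325]>85
c=max(cv2.findContours(m,0,2)[0],key=cv2.contourArea);print(cv2.boundingRect(c),cv2.minAreaRect(c))
q=np.array([plane(w,a[0],.028)[:2]*1000 for a in c],np.float32);r=cv2.minAreaRect(q);print(r)
s=manip.camera_params("scene");t=manip.camera_params("top")
cc=cv2.minAreaRect(c)[0]
print(tri((w,cc),(t,(476*.7,356*.7)),(s,(403*.7,430*.7))))
p,_=pose(manip.state());print(p)
```

```text
(251, 165, 59, 75) ((279.48834228515625, 201.93211364746094), (57.97882843017578, 73.10843658447266), 1.548157811164856)
((436.6834716796875, -232.36936950683594), (48.30419158935547, 63.32062530517578), 24.102657318115234)
(array([ 0.43766032, -0.23611559,  0.02206125]), np.float64(0.003323857696116231))
[  0.43796926  -0.23308848   0.14583075 115.63207494]
```

Request:
{"name": "drive_tool", "arguments": {
  "commands": "62 0 0 0.9 1; 62 0 0 0.9 0; 62 0 0 0.9 0; 62 0 0 0.9 0; 62 0 0 0.9 0; 62 0 0 0.1 0; 62 0 0 0 0; 0 0 0 0 0"
}}

```text
time: 3.2
tool_pos: [0.4375, -0.2374, 0.0108]
tool_rot: [0.001, 0.543, 0.84, -0.0]
contact_force: [-11.1, -4.2, 5.9]
gripper_width: 0.526
```

Request:
{"name": "drive_tool", "arguments": {
  "commands": "0 0 0 0 0; 0 0 0 0 0; 0 0 0 0 0; 0 0 0 0 0; 0 0 0 -0.8 0; 0 0 0 -0.8 0; 0 0 0 -0.8 0; 0 0 0 -0.8 0"
}}

```text
time: 4.2
tool_pos: [0.436, -0.2359, 0.1051]
tool_rot: [-0.001, 0.543, 0.839, 0.0]
contact_force: [-0.6, -1.6, -3.5]
gripper_width: 0.514
```

Run:
```python
from h import *
from plant import manip
st=manip.state();p,_=pose(st);print(p,st["gripper_width"])
# coarse press frame
plan(p,(.502,-.022,.17,74.2),8)
```

```text
[ 4.35979213e-01 -2.35946288e-01  1.05139476e-01  1.14168697e+02] 0.51354159452969
0.70 0.62 -0.27 5.0; 0.75 0.55 -0.27 5.0; 0.80 0.49 -0.27 5.0; 0.84 0.41 -0.27 5.0; 0.87 0.34 -0.27 5.0; 0.90 0.26 -0.27 5.0; 0.91 0.18 -0.27 5.0; 0.93 0.10 -0.27 5.0
```

Run:
```python
from h import *
from plant import manip
p,_=pose(manip.state());plan(p,(.478,-.108,.17,74.2),8)
```

```text
0.41 0.38 -0.27 5.0; 0.45 0.34 -0.27 5.0; 0.47 0.30 -0.27 5.0; 0.50 0.26 -0.27 5.0; 0.52 0.21 -0.27 5.0; 0.54 0.17 -0.27 5.0; 0.55 0.12 -0.27 5.0; 0.56 0.07 -0.27 5.0
```

Request:
{"name": "drive_tool", "arguments": {
  "commands": "0 0.41 0.38 -0.3 5; 0 0.45 0.34 -0.3 5; 0 0.47 0.3 -0.3 5; 0 0.5 0.26 -0.3 5; 0 0.52 0.21 -0.3 5; 0 0.54 0.17 -0.3 5; 0 0.55 0.12 -0.3 5; 0 0.56 0.07 -0.2 5"
}}

```text
time: 5.2
tool_pos: [0.4784, -0.1075, 0.1738]
tool_rot: [-0.001, 0.799, 0.602, -0.0]
contact_force: [0.5, 0.9, -2.7]
gripper_width: 0.513
```

Run:
```python
from h import *
from plant import manip
import pickle
manip.grab_frame("wrist");manip.grab_frame("wrist")
st=manip.state();p,t=pose(st);print(st["time"],p,t)
w=manip.camera_params("wrist");im=manip.grab_frame("wrist")[:,:,::-1]
print(pose(manip.state())[0])
cv2.imwrite("pics/w2.png",im);pickle.dump(w,open("w2.pkl","wb"))
cv2.imwrite("pics/w2b.png",cv2.resize(im,(800,600),interpolation=cv2.INTER_CUBIC))
```

```text
5.3 [ 0.47889169 -0.10711871  0.1742211  74.28203226] 0.031068179394232627
[ 0.47849372 -0.10786534  0.17379684 74.31589555]
```

View pics/w2b.png

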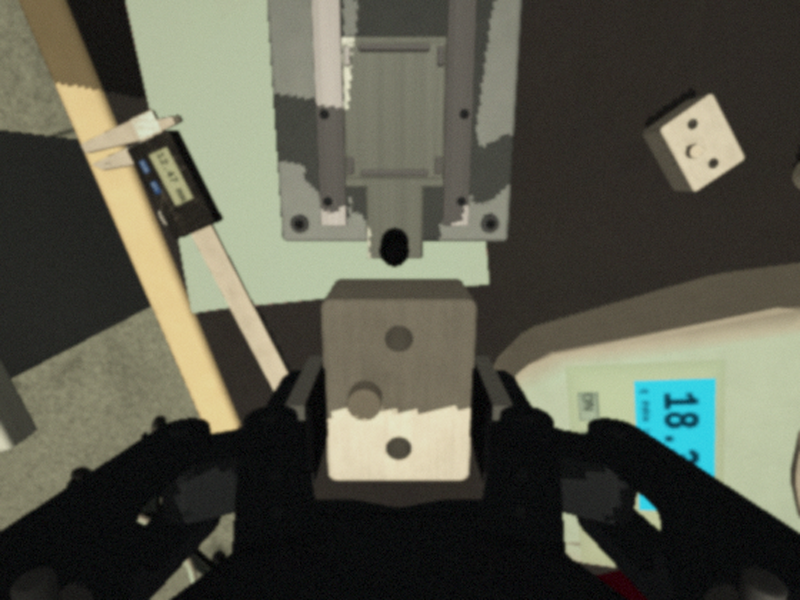

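Wrist view, 800x600: the nest table spans about (343,38) to (446,182), the knob top is at (395,247), the base front corners are (283,240) and (507,240), and the held block's top face spans (322,298)–(475,480). Next I cast these to points with size checks.

Run:
```python
from h import *
from plant import manip
import pickle
w=pickle.load(open("w2.pkl","rb"));k=.7
st=manip.state();p,_=pose(st)
P=lambda u,v,z:plane(w,(u*k,v*k),z)*1000
c=[P(*a,.030) for a in((343,38),(445,38),(447,182),(341,182))]
print("sizes",[np.linalg.norm(c[i]-c[(i+1)%4]) for i in range(4)],"centre",np.mean(c,0))
b=[P(*a,.014) for a in((283,240),(507,240))];print("front",b,np.linalg.norm(b[1]-b[0]),"press x yaw",np.degrees(np.arctan2(*(b[1]-b[0])[1::-1])))
h=[P(*a,.0285) for a in((325,114),(328,202),(460,201),(463,114))]
print("way holes",[np.degrees(np.arctan2(*(h[i]-h[j])[1::-1])) for i,j in((0,1),(3,2),(2,1),(3,0))],np.mean(h,0))
e=[P(*a,.0) for a in((0,0),)]
print("knob",P(395,245,.077))
zt=p[2]+.018
bl=[P(*a,zt) for a in((322,298),(475,298),(470,480),(328,480))]
print("block",[np.linalg.norm(bl[i]-bl[(i+1)%4]) for i in range(4)],np.mean(bl,0),"tcp",p)
print("knob tri",tri((w,(395*k,245*k)),(manip.camera_params("scene"),(374*k,327*k))))
g=cv2.imread("pics/w2.png")
cr=cv2.resize(g[10:190,180:380],(800,600)[:1]+(600,) if 0 else (660,594),interpolation=cv2.INTER_CUBIC)
cv2.imwrite("pics/w2c.png",cv2.convertScaleAbs(cr,alpha=1.7))
```

```text
sizes [np.float64(57.473859364035654), np.float64(78.61327968628515), np.float64(64.40243483095246), np.float64(78.63752733145537)] centre [503.83710265  -6.57882397  30.        ]
front [array([412.01172513, -60.27560744,  14.        ]), array([ 554.79503441, -100.46855827,   14.        ])] 148.3325544289988 press x yaw -15.72170614955496
way holes [np.float64(74.01504128003297), np.float64(74.24570252167119), np.float64(-15.29949503812654), np.float64(-15.729433336516955)] [496.78766274 -31.32018985  28.5       ]
knob [485.34667617 -75.18220731  77.        ]
block [np.float64(43.47362789152155), np.float64(59.74087250325621), np.float64(45.110614400705394), np.float64(59.74762208014354)] [ 479.34625336 -103.46915324  191.79683892] tcp [ 0.47849372 -0.10786534  0.17379684 74.31589555]
knob tri (array([ 0.48704157, -0.0780566 ,  0.06401227]), np.float64(0.002551370879907845))
```

View pics/w2c.png

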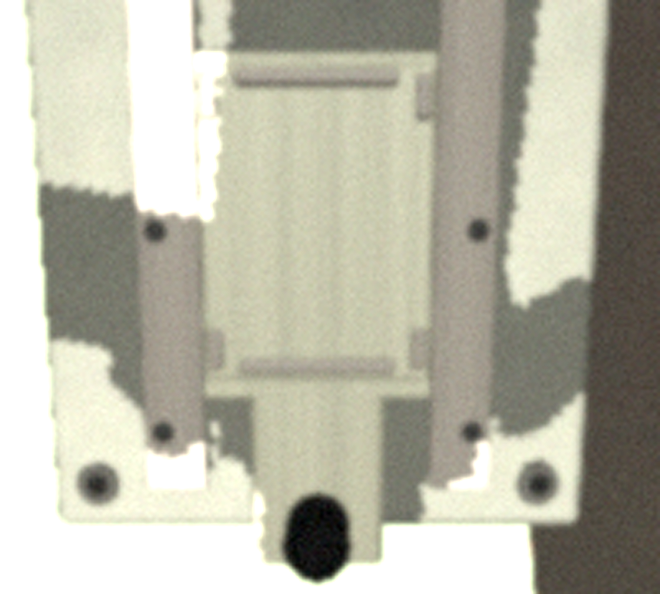

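Run:
```python
from h import *
import pickle
w=pickle.load(open("w2.pkl","rb"))
P=lambda u,v,z:plane(w,(u/3.3+180,v/3.3+10),z)*1000
c=[P(*a,.030) for a in((197,53),(437,53),(432,380),(207,380))]
print("sizes",[np.linalg.norm(c[i]-c[(i+1)%4]) for i in range(4)],"centre",np.mean(c,0))
u=np.array([np.cos(np.radians(74.3)),np.sin(np.radians(74.3)),0]);x=np.array([u[1],-u[0],0])
a=P(316,88,.030);b=P(316,357,.034);print("bars",(a-b)@u,"mid",(a+b)/2)
f=(P(60,520,.014)+P(578,520,.014))/2;print("front mid",f,"nest est",f+u*62,"spindle est",f+167*u)
print("knob",P(317,533,.077),P(317,533,.077)+76*u,P(317,545,.065)+76*u)
print("way holes mid x",[(P(*q,.0285)) for q in((155,230),(478,230),(162,432),(471,432))])
n=np.mean(c,0);print("lateral (press x) of nest, front, knob",n@x,f@x,P(317,533,.077)@x)
```

```text
sizes [np.float64(58.51948077631229), np.float64(77.05224751850652), np.float64(59.075581739333124), np.float64(77.05691592197046)] centre [504.67363623  -5.6323141   30.        ]
bars 63.60847081815608 mid [503.86126438  -6.43816753  32.        ]
front mid [483.66444603 -80.0289577   14.        ] nest est [500.44167368 -20.34206942  14.        ] spindle est [528.85472051  80.74056396  14.        ]
knob [485.0254697  -75.10365706  77.        ] [505.5911036   -1.93908434  77.        ] [504.24620529  -6.30907124  65.        ]
way holes mid x [array([464.16086224,   4.1456329 ,  28.5       ]), array([543.4241726 , -18.17823317,  28.5       ]), array([450.29372324, -44.29574428,  28.5       ]), array([529.76570686, -66.67052448,  28.5       ])]
lateral (press x) of nest, front, knob 487.3692509481342 487.2756418776466 487.25309958414476
```

Run:
```python
from h import *
from plant import manip
p,_=pose(manip.state());print(p);q=(.5038,-.0092,.08,74.3);plan(p,q,5)
```

```text
[ 0.47849372 -0.10786534  0.17379684 74.31589555]
0.68 -0.02 0.63 0.0; 0.68 -0.02 0.63 0.0; 0.68 -0.02 0.63 0.0; 0.68 -0.02 0.63 0.0; 0.68 -0.02 0.63 0.0
```

Request:
{"name": "drive_tool", "arguments": {
  "commands": "0 0.68 -0.02 0.6 0; 0 0.68 -0.02 0.6 0; 0 0.68 -0.02 0.6 0; 0 0.68 -0.02 0.6 0; 0 0.68 -0.02 0.6 0; 0 0 0 0.6 0; 0 0 0 0.4 0; 0 0 0 0 0"
}}

```text
time: 6.35
tool_pos: [0.5026, -0.01, 0.0529]
tool_rot: [-0.001, 0.798, 0.603, -0.001]
contact_force: [0.2, -0.2, -2.7]
gripper_width: 0.513
```

Run:
```python
from h import *
from plant import manip
import pickle
manip.grab_frame("wrist")
st=manip.state();p,t=pose(st);print(st["time"],p,t,st["contact_force"])
w=manip.camera_params("wrist");im=manip.grab_frame("wrist")[:,:,::-1]
print(pose(manip.state())[0])
cv2.imwrite("pics/w3.png",im);pickle.dump(w,open("w3.pkl","wb"))
cv2.imwrite("pics/w3b.png",cv2.convertScaleAbs(cv2.resize(im[80:350,100:460],(800,600),interpolation=cv2.INTER_CUBIC),alpha=1.5))
```

```text
6.4 [ 5.03456704e-01 -1.01094891e-02  5.39539261e-02  7.41256265e+01] 0.04781918423106329 [-0.69188773 -0.39907894 -3.2365301 ]
[ 5.04058086e-01 -1.00985064e-02  5.46748015e-02  7.41279502e+01]
```

View pics/w3b.png

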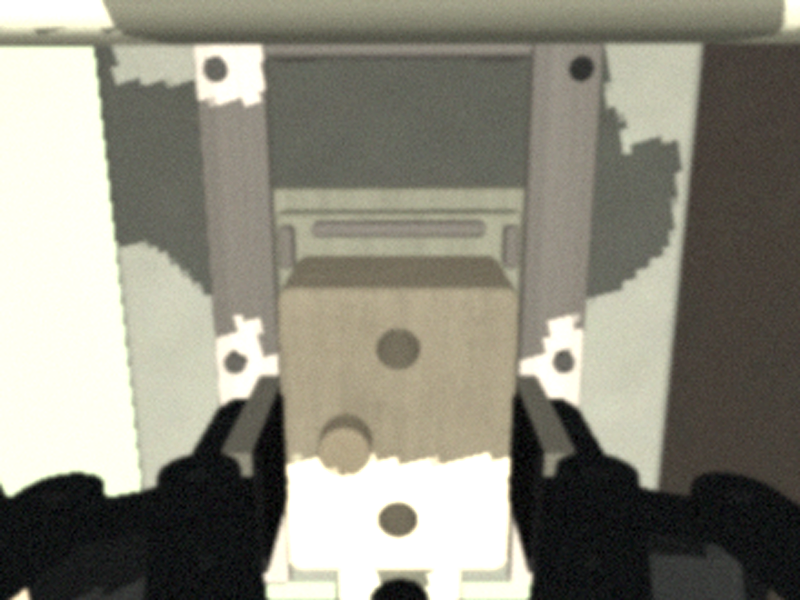

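View: the block's bottom far edge is at v=257, its top far edge at v=288 (u 281–517), and the far bar's foot at v=237. The lugs are at u 278–294 and 503–520. Now the gaps.

Run:
```python
from h import *
import pickle
w=pickle.load(open("w3.pkl","rb"))
P=lambda u,v,z:plane(w,(u/2.2222+100,v/2.2222+80),z)*1000
a=np.radians(74.3);u=np.array([np.cos(a),np.sin(a),0]);x=np.array([u[1],-u[0],0])
tcp=np.array([504,-10.1,0]);f=lambda q:np.round([(q-tcp)@x,(q-tcp)@u],1)
for zb in(.044,.0465):
  print(zb,"blk bot far",f(P(300,257,zb)),f(P(500,257,zb)),"top",f(P(281,288,zb+.028)),f(P(517,288,zb+.028)),"near top",f(P(289,570,zb+.028)),f(P(509,570,zb+.028)))
print("bar foot",f(P(400,237,.030)),"bar top",f(P(314,221,.034)),f(P(485,221,.034)),"lugs in",f(P(294,245,.034)),f(P(503,245,.034)),"out",f(P(278,228,.034)),f(P(520,228,.034)))
print("holes",[f(P(*q,.0285)) for q in((235,361),(563,361),(215,69),(581,69))])
```

```text
0.044 blk bot far [-22.6  32.8] [21.4 32.7] top [-22.3  33.2] [20.7 33.1] near top [-23.4 -26.2] [ 21.4 -26.3]
0.0465 blk bot far [-22.2  33.4] [21.1 33.3] top [-21.9  33.8] [20.2 33.7] near top [-22.9 -24.4] [ 21.  -24.5]
bar foot [-0.5 34.6] bar top [-20.4  39.2] [19.1 39. ] lugs in [-25.3  33.5] [23.5 33.4] out [-28.8  37.5] [27.3 37.4]
holes [array([-42.2,   2.7]), array([40.5,  2.5]), array([-42.4,  73.1]), array([40.5, 72.8])]
```

Request:
{"name": "drive_tool", "arguments": {
  "commands": "0 0 0 0.1 0; 0 0 0 0.1 0; 0 0 0 0.1 0; 0 0 0 0.1 0; 0 0 0 0.05 0; 0 0 0 0 0; 0 0 0 0 0; 0 0 0 0 0"
}}

```text
time: 7.45
tool_pos: [0.5039, -0.0094, 0.0412]
tool_rot: [0.0, 0.798, 0.603, 0.0]
contact_force: [-3.8, 1.2, 3.8]
gripper_width: 0.511
```

Request:
{"name": "drive_tool", "arguments": {
  "commands": "62 0 0 0 0; 62 0 0 0 0; 62 0 0 -0.5 0; 62 0 0 -0.8 0; 62 0 0 -0.8 0; 62 -0.3 0 -0.8 0; 30 -0.7 0 -0.4 0; 0 -0.7 0 0 0"
}}

```text
time: 8.45
tool_pos: [0.4912, -0.0593, 0.1429]
tool_rot: [0.002, 0.798, 0.603, 0.002]
contact_force: [0.1, 0.7, -0.4]
gripper_width: 0.309
```

Run:
```python
from h import *
from plant import manip
import pickle
manip.grab_frame("wrist")
st=manip.state();p,t=pose(st);print(st["time"],p,t,st["contact_force"])
w=manip.camera_params("wrist");im=manip.grab_frame("wrist")[:,:,::-1]
cv2.imwrite("pics/w4.png",im);pickle.dump(w,open("w4.pkl","wb"))
cv2.imwrite("pics/w4b.png",cv2.convertScaleAbs(cv2.resize(im[60:330,100:460],(800,600),interpolation=cv2.INTER_CUBIC),alpha=1.4))
```

```text
8.5 [ 4.90270255e-01 -6.10711801e-02  1.42068658e-01  7.41089652e+01] 0.23206753131626448 [ 0.683065   -0.2193061  -0.51087072]
```

View pics/w4b.png

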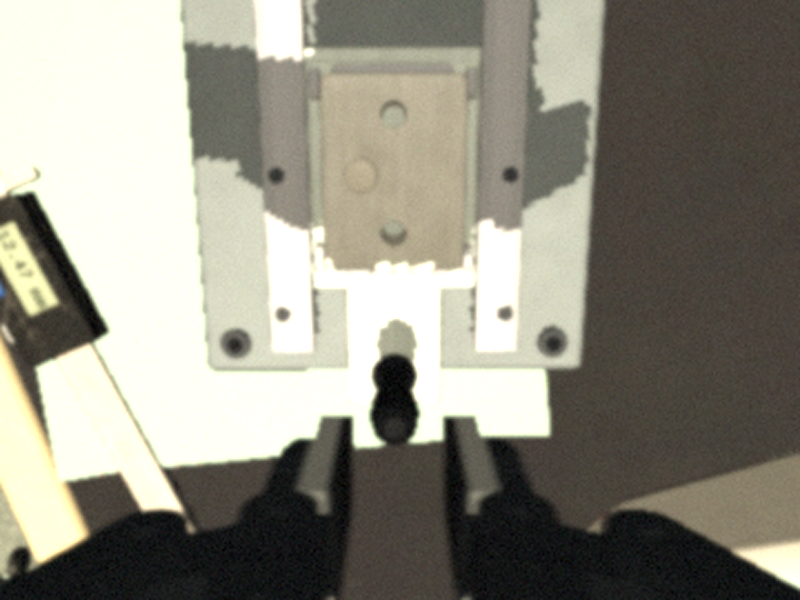

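The block sits square between the locators, and the knob head is at about (397,410) in the crop. Next I go behind the knob with the gripper turned 90°, fingers shut.

Run:
```python
from h import *
from plant import manip
import pickle
w2,w4=pickle.load(open("w2.pkl","rb")),pickle.load(open("w4.pkl","rb"))
print("knob tri",tri((w2,(317/3.3+180,545/3.3+10)),(w4,(397/2.2222+100,418/2.2222+60))))
p,_=pose(manip.state());print(p);plan(p,(.4747,-.111,.13,158.5),8)
```

```text
knob tri (array([ 0.48435801, -0.07853122,  0.07208634]), np.float64(0.00033530492002063896))
[ 4.90266913e-01 -5.98367634e-02  1.41450293e-01  7.40495431e+01]
-0.22 -0.00 0.05 -10.6; -0.22 -0.04 0.05 -10.6; -0.21 -0.08 0.05 -10.6; -0.19 -0.12 0.05 -10.6; -0.16 -0.15 0.05 -10.6; -0.13 -0.18 0.05 -10.6; -0.10 -0.20 0.05 -10.6; -0.06 -0.22 0.05 -10.6
```

Request:
{"name": "drive_tool", "arguments": {
  "commands": "0 -0.22 0 0.05 -10.6; 0 -0.22 -0.04 0.05 -10.6; 0 -0.21 -0.08 0.05 -10.6; 0 -0.19 -0.12 0.05 -10.6; 0 -0.16 -0.15 0.05 -10.6; 0 -0.13 -0.18 0.05 -10.6; 0 -0.1 -0.2 0.05 -10.6; 0 -0.06 -0.22 0.05 -10.6"
}}

```text
time: 9.55
tool_pos: [0.4753, -0.1096, 0.1282]
tool_rot: [0.0, 0.179, 0.984, 0.0]
contact_force: [-0.7, -0.5, 0.6]
gripper_width: 0.001
```

Run:
```python
from h import *
from plant import manip
p,_=pose(manip.state());print(p,manip.state()["joint_pos"]);plan(p,(.4755,-.111,.047,164.3),4)
```

```text
[ 4.75288971e-01 -1.09579482e-01  1.28231896e-01  1.59339199e+02] [-3.79572516e-01 -1.96450756e-01  2.02581275e+00  4.65446651e-04
  1.31174987e+00 -1.58988907e+00]
-0.01 -0.01 0.68 -1.2; -0.01 -0.01 0.68 -1.2; -0.01 -0.01 0.68 -1.2; -0.01 -0.01 0.68 -1.2
```

Request:
{"name": "drive_tool", "arguments": {
  "commands": "0 0 0 0.9 -2.5; 0 0 0 0.9 -2.5; 0 0 0 0.9 0; 0 0 0 0 0; 0 0 0.25 0 0; 0 0 0.35 0 0; 0 0 0.4 0 0; 0 0 0.4 0 0"
}}

```text
time: 10.55
tool_pos: [0.4876, -0.069, 0.0479]
tool_rot: [0.001, 0.139, 0.99, -0.0]
contact_force: [-1.0, -2.7, 1.6]
gripper_width: -0.0
```

Request:
{"name": "drive_tool", "arguments": {
  "commands": "0 0 0.4 0 0; 0 0 0.4 0 0; 0 0 0.3 0 0; 0 0 0.25 0 0; 0 0 0.2 0 0; 0 0 0.15 0 0; 0 0 0.05 0 0; 0 0 0 0 0"
}}

```text
time: 11.55
tool_pos: [0.5009, -0.0189, 0.0466]
tool_rot: [-0.0, 0.139, 0.99, 0.0]
contact_force: [0.3, -0.1, -0.4]
gripper_width: 0.002
```

Run:
```python
from h import *
from plant import manip
p,_=pose(manip.state());print(p);f=np.array([483.66,-80.03]);u=np.array([.2706,.9627]);d=p[:2]*1000-f;print("press y",d@u-167,"x",d@[u[1],-u[0]])
import pickle
w=manip.camera_params("wrist");pickle.dump(w,open("w5.pkl","wb"));im=manip.grab_frame("wrist")[:,:,::-1]
cv2.imwrite("pics/w5.png",im)
cv2.imwrite("pics/s5.png",manip.grab_frame("scene")[:,:,::-1])
```

```text
[ 5.00861914e-01 -1.89009091e-02  4.65847330e-02  1.63962661e+02]
press y -103.49618618173827 x 0.018750886504200873
```

Request:
{"name": "drive_tool", "arguments": {
  "commands": "0 0 0.05 0 0; 0 0 0.05 0 0; 0 0 0.05 0 0; 0 0 0.05 0 0; 0 0 0.05 0 0; 0 0 0 0 0; 0 0 0 0 0; 0 0 0 0 0"
}}

```text
time: 12.65
tool_pos: [0.5018, -0.0153, 0.0466]
tool_rot: [-0.001, 0.139, 0.99, -0.004]
contact_force: [-6.6, -14.9, 2.3]
gripper_width: 0.001
```

Request:
{"name": "drive_tool", "arguments": {
  "commands": "0 0 -0.7 0 0; 0 0 -0.3 -0.8 0; 0 0 0 -1 0; 0 0 0 -1 10; 0 0 0 -1 10; 0 0 0 -1 10; 0 0 0 -1 10; 0 0 0 -1 10"
}}

```text
time: 13.65
tool_pos: [0.495, -0.0403, 0.2519]
tool_rot: [0.0, 0.547, 0.837, 0.001]
contact_force: [0.4, -0.1, 0.5]
gripper_width: -0.0
```

Run:
```python
from h import *
from plant import manip
p,_=pose(manip.state());print(p);plan(p,(.5315,.0896,.25,74.3),7)
```

```text
[ 4.94989346e-01 -4.03254258e-02  2.51901112e-01  1.13651532e+02]
0.50 0.41 0.01 5.6; 0.53 0.36 0.01 5.6; 0.57 0.30 0.01 5.6; 0.59 0.25 0.01 5.6; 0.62 0.19 0.01 5.6; 0.63 0.13 0.01 5.6; 0.64 0.06 0.01 5.6
```

Request:
{"name": "drive_tool", "arguments": {
  "commands": "40 0.5 0.41 0 5.6; 40 0.53 0.36 0 5.6; 40 0.57 0.3 0 5.6; 40 0.59 0.25 0 5.6; 40 0.62 0.19 0 5.6; 40 0.63 0.13 0 5.6; 40 0.64 0.06 0 5.6; 40 0 0 0 0"
}}

```text
time: 14.65
tool_pos: [0.531, 0.0906, 0.2507]
tool_rot: [-0.0, 0.794, 0.608, 0.0]
contact_force: [0.5, -0.8, -0.4]
gripper_width: 0.466
```

Run:
```python
from h import *
from plant import manip
import pickle
manip.grab_frame("wrist")
st=manip.state();p,t=pose(st);print(st["time"],p,t)
w=manip.camera_params("wrist");im=manip.grab_frame("wrist")[:,:,::-1]
cv2.imwrite("pics/w6.png",im);pickle.dump(w,open("w6.pkl","wb"))
s=manip.grab_frame("scene")[:,:,::-1];cv2.imwrite("pics/s6.png",s)
a=cv2.convertScaleAbs(im,alpha=1.3)[:,60:500]
b=cv2.resize(s[120:270,190:320],(364,420),interpolation=3)
cv2.imwrite("pics/w6b.png",np.hstack([a[:,:430],b]))
```

```text
14.7 [ 0.53085722  0.08993928  0.25072644 74.93098787] 0.01356685769865151
```

View pics/w6b.png

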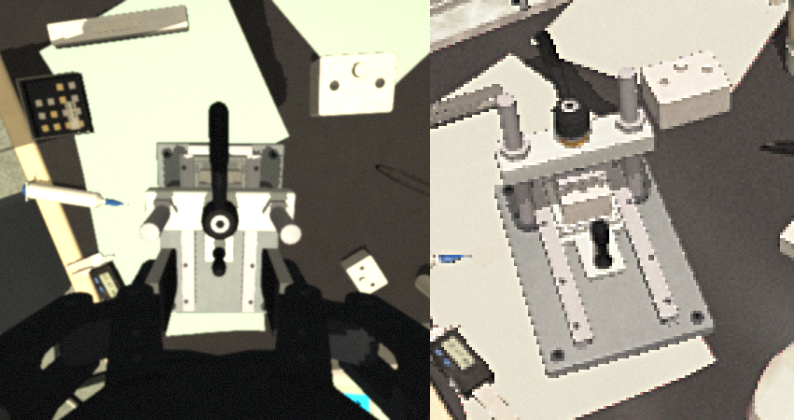

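Lever in the wrist view (original pixels): arm tip at (278,103), hub at (280,222), bar about 18 px thick. In the scene crop the block is under the foot and the shuttle is in.

Run:
```python
from h import *
from plant import manip
import pickle
w=pickle.load(open("w6.pkl","rb"));im=cv2.imread("pics/w6.png");g=cv2.cvtColor(im,cv2.COLOR_BGR2GRAY)
rows=[]
for v in range(110,185,8):
    r=np.where(g[v,260:300]<32)[0]+260; rows.append((v,r.min(),r.max()));
print(rows)
s=manip.camera_params("scene");ims=cv2.imread("pics/s6.png")
u=np.array([.2706,.9627,0]);
for z in(.142,.150):
  a=plane(w,((rows[0][1]+rows[0][2])/2,rows[0][0]),z);b=plane(w,((rows[4][1]+rows[4][2])/2,rows[4][0]),z)
  d=a-b;print(z,a,b,"yaw",np.degrees(np.arctan2(d[1],d[0])),"wid",np.linalg.norm(plane(w,(rows[1][1]-.5,rows[1][0]),z)-plane(w,(rows[1][2]+.5,rows[1][0]),z)),"tip r",np.linalg.norm((plane(w,(278,102),z)-[.5288,.080,z])[:2]))
print("tip tri",tri((w,(278,105)),(s,(190+110/2.8,120+36/2.8))))
print("tip in top0/scene0",tri((manip.camera_params("top"),(274*.7,304*.7)),(w,(278,105))))
print("hub",plane(w,(280,222),.165))
```

```text
[(110, np.int64(270), np.int64(286)), (118, np.int64(270), np.int64(286)), (126, np.int64(270), np.int64(286)), (134, np.int64(270), np.int64(286)), (142, np.int64(270), np.int64(287)), (150, np.int64(271), np.int64(286)), (158, np.int64(270), np.int64(287)), (166, np.int64(272), np.int64(286)), (174, np.int64(272), np.int64(285)), (182, np.int64(272), np.int64(285))]
0.142 [0.54962897 0.1647858  0.142     ] [0.54387148 0.1419746  0.142     ] yaw 75.83453237047921 wid 0.012841302096124003 tip r 0.09300695692520325
0.15 [0.54956121 0.16445121 0.15      ] [0.54398615 0.14236284 0.15      ] yaw 75.83453237047904 wid 0.01243439576280525 tip r 0.092485259730435
tip tri (array([0.55108692, 0.16771038, 0.14671683]), np.float64(0.000640664936151917))
tip in top0/scene0 (array([0.55096147, 0.16961802, 0.11658247]), np.float64(9.65490241484828e-05))
hub [0.53006915 0.08633726 0.165     ]
```

Request:
{"name": "drive_tool", "arguments": {
  "commands": "40 0.76 -0.01 0.2 -1; 40 0.76 -0.01 0.3 0; 40 0.75 -0.01 0.5 0; 40 0 0 1 0; 40 0 0 1 0; 40 0 0 0.95 0; 0 0 0 0 0; 0 0 0 0 0"
}}

```text
time: 15.8
tool_pos: [0.5473, 0.1549, 0.1329]
tool_rot: [0.0, 0.789, 0.614, -0.0]
contact_force: [-1.6, -2.0, -4.1]
gripper_width: 0.157
```

Request:
{"name": "drive_tool", "arguments": {
  "commands": "0 0 0 0 0; 0 0 0 0 0; 0 0 0 0 0; 0 0 0 0 0; 0 0 0 0 0; 0 0 0 0 0; 0 0 0 0 0; 0 0 0 0 0"
}}

```text
time: 16.8
tool_pos: [0.5472, 0.1552, 0.1323]
tool_rot: [0.0, 0.789, 0.614, -0.0]
contact_force: [-1.4, -5.2, -5.5]
gripper_width: 0.164
```

```bash
cat >> h.py <<'E'
AX=np.array([.5288,.080])
def lev(p):
    d=p[:2]-AX;return np.linalg.norm(d),np.radians(74.3)-np.arctan2(d[1],d[0])
def arc(p,dth,n,dz=0,r=None):
    """rows that swing TCP clockwise by dth rad about AX, tool turning with it"""
    r0,b0=lev(p);r=r or r0;yaw=p[3];cur=np.array(p[:2])
    out=[]
    for i in range(1,n+1):
        a=np.radians(74.3)-(b0+dth*i/n);q=AX+r*np.array([np.cos(a),np.sin(a)]);e=(q-cur)/.03
        y=np.radians(yaw-np.degrees(dth)*(i-1)/n)
        out.append((e@[np.cos(y),np.sin(y)],e@[np.sin(y),-np.cos(y)],-dz/n/.03,np.degrees(dth)/n));cur=q
    print("; ".join("0 %.2f %.2f %.3f %.1f"%o for o in out))
E
python3 - <<'E'
from h import *
from plant import manip
st=manip.state();p,t=pose(st);print(st["time"],p,st["gripper_width"],st["contact_force"],st["joint_pos"]);print(lev(p))
arc(p,1.05,16,-.0017)
E
```

```text
16.8 [ 0.54718346  0.15515678  0.13230421 75.7760793 ] 0.16411025170523239 [-1.44050012 -5.18696885 -5.52199912] [ 1.46064939e-01  1.55081206e-03  1.83512879e+00 -1.24525875e-03
  1.30507192e+00  3.94646114e-01]
(np.float64(0.0773724346239807), np.float64(-0.034125389900974135))
0 -0.00 0.17 0.004 3.8; 0 -0.00 0.17 0.004 3.8; 0 -0.00 0.17 0.004 3.8; 0 -0.00 0.17 0.004 3.8; 0 -0.00 0.17 0.004 3.8; 0 -0.00 0.17 0.004 3.8; 0 -0.00 0.17 0.004 3.8; 0 -0.00 0.17 0.004 3.8; 0 -0.00 0.17 0.004 3.8; 0 -0.00 0.17 0.004 3.8; 0 -0.00 0.17 0.004 3.8; 0 -0.00 0.17 0.004 3.8; 0 -0.00 0.17 0.004 3.8; 0 -0.00 0.17 0.004 3.8; 0 -0.00 0.17 0.004 3.8; 0 -0.00 0.17 0.004 3.8
```

Bar gripped (14 mm opening, at radius 77 mm, bearing −0.03). First tightening stroke: 60° in 8 rows.

Request:
{"name": "drive_tool", "arguments": {
  "commands": "0 -0.022 0.337 0.007 7.5; 0 -0.022 0.337 0.007 7.5; 0 -0.022 0.337 0.007 7.5; 0 -0.022 0.337 0.007 7.5; 0 -0.022 0.337 0.007 7.5; 0 -0.022 0.337 0.007 7.5; 0 -0.022 0.337 0.007 7.5; 0 -0.022 0.337 0.007 7.5"
}}

```text
time: 17.8
tool_pos: [0.6037, 0.1015, 0.1309]
tool_rot: [0.0, 0.991, 0.136, 0.001]
contact_force: [1.9, -3.0, -4.3]
gripper_width: 0.157
```

Request:
{"name": "drive_tool", "arguments": {
  "commands": "0 0 0 0 0; 0 0 0 0 0; 0 0 0 0 0; 0 0 0 -0.1 0; 0 0 0 -0.1 0; 0 0 0 -0.05 0; 0 0 0 0 0; 0 0 0 0 0"
}}

```text
time: 18.8
tool_pos: [0.6033, 0.1018, 0.1384]
tool_rot: [0.0, 0.99, 0.138, 0.001]
contact_force: [4.7, -3.7, -5.4]
gripper_width: 0.156
```

Run:
```python
from h import *
from plant import manip
st=manip.state();p,t=pose(st);print(st["time"],p,st["gripper_width"],st["contact_force"]);print(lev(p))
```

```text
18.8 [ 0.60326541  0.10184274  0.13842598 15.85154956] 0.1562149553788312 [ 4.67711991 -3.74059078 -5.39946701]
(np.float64(0.07760285070915385), np.float64(1.0114557488247813))
```

Lifted 7.5 mm, with −5.4 N of spring load felt. Now I swing back 4 serrations (120°).

Request:
{"name": "drive_tool", "arguments": {
  "commands": "0 -0.022 -0.337 0 -7.5; 0 -0.022 -0.337 0 -7.5; 0 -0.022 -0.337 0 -7.5; 0 -0.022 -0.337 0 -7.5; 0 -0.022 -0.337 0 -7.5; 0 -0.022 -0.337 0 -7.5; 0 -0.022 -0.337 0 -7.5; 0 -0.022 -0.337 0 -7.5"
}}

```text
time: 19.8
tool_pos: [0.5461, 0.1554, 0.1376]
tool_rot: [0.0, 0.788, 0.616, -0.001]
contact_force: [0.3, -6.1, -4.3]
gripper_width: 0.156
```

Request:
{"name": "drive_tool", "arguments": {
  "commands": "0 -0.022 -0.337 0 -7.5; 0 -0.022 -0.337 0 -7.5; 0 -0.022 -0.337 0 -7.5; 0 -0.022 -0.337 0 -7.5; 0 -0.022 -0.337 0 -7.5; 0 -0.022 -0.337 0 -7.5; 0 -0.022 -0.337 0 -7.5; 0 -0.022 -0.337 0 -7.5"
}}

```text
time: 20.8
tool_pos: [0.4719, 0.1337, 0.1378]
tool_rot: [0.0, 0.375, 0.927, -0.001]
contact_force: [2.2, -7.9, -4.1]
gripper_width: 0.162
```

Run:
```python
from h import *
from plant import manip
manip.grab_frame("wrist");manip.grab_frame("wrist");manip.grab_frame("wrist")
st=manip.state();p,t=pose(st);print(st["time"],p,st["gripper_width"],st["contact_force"]);print(lev(p),st["joint_pos"])
```

```text
20.95 [4.72061124e-01 1.33770463e-01 1.37992037e-01 1.35742002e+02] 0.15651070927647068 [ 1.49369326 -7.1609411  -5.47276018]
(np.float64(0.07817008851245445), np.float64(-1.0862695968671303)) [ 1.25425924e-01 -1.98787909e-01  2.01060151e+00 -1.96703123e-03
  1.33026387e+00 -6.72452638e-01]
```

Request:
{"name": "drive_tool", "arguments": {
  "commands": "0 0 0 0.1 0; 0 0 0 0.1 0; 0 0 0 0.06 0; 0 0 0 0 0; 0 0 0 0 0; 0 0 0 0 0; 0 0 0 0 0; 0 0 0 0 0"
}}

```text
time: 21.95
tool_pos: [0.4725, 0.1342, 0.1318]
tool_rot: [0.0, 0.377, 0.926, -0.001]
contact_force: [-2.5, -6.7, 2.0]
gripper_width: 0.162
```

Run:
```python
from h import *
from plant import manip
st=manip.state();p,t=pose(st);print(st["time"],p,st["contact_force"],lev(p))
```

```text
21.95 [4.72520738e-01 1.34199341e-01 1.31786876e-01 1.35733334e+02] [-2.53814108 -6.699023    1.96386215] (np.float64(0.07813401262361132), np.float64(-1.0782390881207229))
```

Request:
{"name": "drive_tool", "arguments": {
  "commands": "0 -0.022 0.34 0.007 7.5; 0 -0.022 0.34 0.007 7.5; 0 -0.022 0.34 0.007 7.5; 0 -0.022 0.34 0.007 7.5; 0 -0.022 0.34 0.007 7.5; 0 -0.022 0.34 0.007 7.5; 0 -0.022 0.34 0.007 7.5; 0 -0.022 0.34 0.007 7.5"
}}

```text
time: 22.95
tool_pos: [0.5477, 0.1554, 0.1299]
tool_rot: [0.0, 0.79, 0.613, -0.001]
contact_force: [-3.3, -7.4, 2.4]
gripper_width: 0.154
```

Request:
{"name": "drive_tool", "arguments": {
  "commands": "0 -0.004 0.136 0.003 3; 0 -0.004 0.136 0.003 3; 0 -0.004 0.136 0.003 3; 0 -0.004 0.136 0.003 3; 0 0 0 0 0; 0 0 0 0 0; 0 0 0 0 0; 0 0 0 0 0"
}}

```text
time: 23.95
tool_pos: [0.5626, 0.1499, 0.1297]
tool_rot: [0.0, 0.849, 0.529, -0.001]
contact_force: [-2.8, -6.2, 2.0]
gripper_width: 0.16
```

Run:
```python
from h import *
from plant import manip
st=manip.state();p,t=pose(st);print(st["time"],p,st["contact_force"],st["ft_torque"],lev(p))
```

```text
23.95 [ 0.56262385  0.14988079  0.12967222 63.81550888] [-2.76148381 -6.16081855  1.9601446 ] [-0.97618545  0.426181    0.15211847] (np.float64(0.07763618644619741), np.float64(0.17676707510735623))
```

Request:
{"name": "drive_tool", "arguments": {
  "commands": "0 0 0.09 0.001 2; 0 0 0.09 0.001 2; 0 0 0.09 0.001 2; 0 0 0 0 0; 0 0 0 0 0; 0 0 0 0 0; 0 0 0 0 0; 0 0 0 0 0"
}}

```text
time: 24.95
tool_pos: [0.5697, 0.146, 0.1295]
tool_rot: [0.0, 0.875, 0.483, -0.001]
contact_force: [-2.1, -6.1, 1.8]
gripper_width: 0.155
```

Run:
```python
from h import *
from plant import manip
st=manip.state();p,t=pose(st);print(st["time"],p,st["contact_force"],st["ft_torque"],lev(p))
```

```text
24.95 [ 0.56970508  0.1460385   0.12950668 57.82592607] [-2.14352224 -6.12068034  1.82099248] [-0.95869289  0.48216922  0.20672849] (np.float64(0.07768081617416031), np.float64(0.28055465573704375))
```

Request:
{"name": "drive_tool", "arguments": {
  "commands": "0 0 0.09 0.001 2; 0 0 0.09 0.001 2; 0 0 0.09 0.001 2; 0 0 0.09 0 2; 0 0 0 0 0; 0 0 0 0 0; 0 0 0 0 0; 0 0 0 0 0"
}}

```text
time: 25.95
tool_pos: [0.5778, 0.1404, 0.1293]
tool_rot: [-0.0, 0.907, 0.422, -0.002]
contact_force: [-5.6, -4.1, 3.3]
gripper_width: 0.152
```

Run:
```python
from h import *
from plant import manip
st=manip.state();p,t=pose(st);print(st["time"],p,st["contact_force"],st["ft_torque"],lev(p))
```

```text
25.95 [ 0.57784077  0.14038218  0.12934801 49.89447817] [-5.56689793 -4.120229    3.31917066] [-0.73580945  0.84974695  0.51539196] (np.float64(0.07778820416348231), np.float64(0.40810276444857574))
```

Request:
{"name": "drive_tool", "arguments": {
  "commands": "0 0 0.09 0 2; 0 0 0.09 0 2; 0 0 0.09 0 2; 0 0 0 0 0; 0 0 0 0 0; 0 0 0 0 0; 0 0 0 0 0; 0 0 0 0 0"
}}

```text
time: 26.95
tool_pos: [0.5848, 0.1339, 0.1283]
tool_rot: [0.001, 0.928, 0.372, -0.001]
contact_force: [-1.9, -6.8, -0.7]
gripper_width: 0.158
```

Run:
```python
from h import *
from plant import manip
st=manip.state();p,t=pose(st);print(st["time"],p,st["contact_force"],st["ft_torque"],lev(p))
w=manip.camera_params("wrist");print(w["xyz"])
```

```text
26.95 [ 0.58478923  0.13393048  0.12827183 43.69055385] [-1.92636902 -6.84526061 -0.72151495] [-1.06162209  0.22819877  0.21222197] (np.float64(0.07773860259168631), np.float64(0.530108888491294))
[0.63183761 0.18054037 0.27189133]
```

Request:
{"name": "drive_tool", "arguments": {
  "commands": "0 0 0.13 0.003 3; 0 0 0.13 0.003 3; 0 0 0.13 0.003 3; 0 0 0.13 0 3; 0 0 0 0 0; 0 0 0 0 0; 0 0 0 0 0; 0 0 0 0 0"
}}

```text
time: 27.95
tool_pos: [0.5947, 0.1217, 0.1282]
tool_rot: [0.001, 0.962, 0.273, -0.001]
contact_force: [-2.0, -7.0, 0.3]
gripper_width: 0.161
```

Run:
```python
from h import *
from plant import manip
st=manip.state();p,t=pose(st);print(st["time"],p,st["contact_force"],st["ft_torque"],lev(p))
s=manip.grab_frame("scene")[:,:,::-1];cv2.imwrite("pics/s7.png",s)
s6=cv2.imread("pics/s6.png")
f=lambda q:cv2.resize(q[120:230,180:320],(760,597),interpolation=cv2.INTER_CUBIC)
cv2.imwrite("pics/s7b.png",f(s))
```

```text
27.95 [ 0.59473943  0.12166387  0.12823475 31.73665074] [-1.99388629 -6.95614725  0.2784226 ] [-1.17302248  0.35373768  0.324585  ] (np.float64(0.0779992705501586), np.float64(0.73326913870463))
```

View pics/s7b.png

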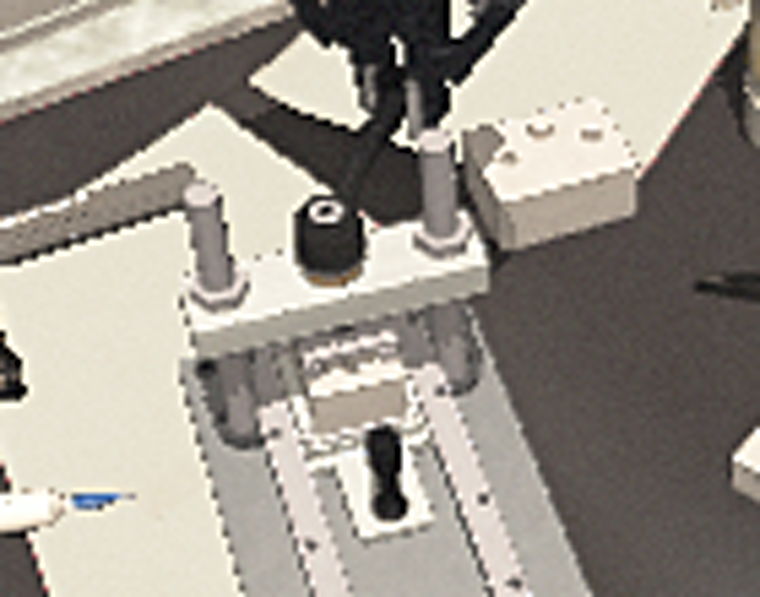

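No stop yet at bearing 0.73, so I'm not sure the spindle followed the last stroke. I'll measure how far the spindle head has sunk in the scene camera, comparing frames from before and now.

```bash
cat > dot.py <<'E'
from h import *
from plant import manip
s=manip.camera_params("scene")
def dot(im):
    g=cv2.cvtColor(im,cv2.COLOR_BGR2GRAY).astype(float)[152:166,232:248]
    m=np.clip(g-70,0,None);c,n=None,None
    k=(g>70).astype(np.uint8);_,l,st,ce=cv2.connectedComponentsWithStats(k)
    j=min(range(1,len(ce)),key=lambda i:np.hypot(*(ce[i]-[8,7])));w=m*(cv2.dilate((l==j).astype(np.uint8),np.ones((3,3)))>0)
    yy,xx=np.mgrid[:14,:16];return np.array([(w*xx).sum(),(w*yy).sum()])/w.sum()+[232,152],st[j][4]
if __name__=="__main__":
    for f in("scene0","s5","s6","s7"): print(f,dot(cv2.imread(f"pics/{f}.png")))
    fr=[manip.grab_frame("scene")[:,:,::-1] for _ in range(5)]
    d=[dot(f)[0] for f in fr];print("now",np.mean(d,0),np.std(d,0))
    cv2.imwrite("pics/s8.png",np.mean(fr,0).astype(np.uint8))
    print("px per mm of z",proj(s,(.5288,.08,.165))-proj(s,(.5288,.08,.164)))
    a=np.mean([cv2.imread(f"pics/{f}.png").astype(float) for f in("s5","s6")],0);b=np.mean(fr,0)
    def sh(r):
        y0,y1,x0,x1=r;A=cv2.cvtColor(a.astype(np.float32),6)[y0:y1,x0:x1];B=cv2.cvtColor(b.astype(np.float32),6)[y0:y1,x0:x1]
        return cv2.phaseCorrelate(A,B,cv2.createHanningWindow((x1-x0,y1-y0),cv2.CV_32F))
    print("hub",sh((150,176,228,254)),"foot",sh((176,192,230,258)),"col L",sh((150,180,208,230)),"base",sh((196,230,220,280)))
    A=np.clip(np.hstack([cv2.resize(q[145:205,215:275].astype(np.uint8),(400,400),interpolation=3) for q in(a,b)])*1.2,0,255)
    cv2.imwrite("pics/cmp.png",A)
E
python3 dot.py
```

```text
scene0 (array([236.41056352, 157.90928726]), np.int32(114))
s5 (array([238.875, 157.375]), np.int32(5))
s6 (array([234.81655977, 157.66600583]), np.int32(75))
s7 (array([235.45084717, 157.07540681]), np.int32(93))
now [235.44703082 157.08316244] [0.00514036 0.0039208 ]
px per mm of z [-0.04146386 -0.31512152]
hub ((0.9164925806048938, 0.6783415886818407), 0.6746555728676878) foot ((-0.3592369480620068, -0.326126809072564), 0.8359468032916387) col L ((0.2051781539297668, -0.10168638709405897), 0.8515734185775121) base ((0.1404733038707846, -0.10057548569768571), 0.7359667762562081)[ WARN:0@6.665] global loadsave.cpp:1063 imwrite_ Unsupported depth image for selected encoder is fallbacked to CV_8U.
```

Request:
{"name": "drive_tool", "arguments": {
  "commands": "0 0 0.13 0.003 3; 0 0 0.13 0.003 3; 0 0 0.13 0.003 3; 0 0 0.13 0.003 3; 0 0 0.13 0.003 3; 0 0 0 0 0; 0 0 0 0 0; 0 0 0 0 0"
}}

```text
time: 29.25
tool_pos: [0.6029, 0.1052, 0.1281]
tool_rot: [0.0, 0.989, 0.147, -0.001]
contact_force: [-4.4, -4.3, 1.6]
gripper_width: 0.157
```

Run:
```python
from h import *
from plant import manip
st=manip.state();p,t=pose(st);print(st["time"],p,st["contact_force"],st["ft_torque"],lev(p))
```

```text
29.25 [ 0.6029176   0.10515192  0.12814675 16.85971162] [-4.35662117 -4.25467145  1.55252068] [-0.66573339  0.64071235  0.99347786] (np.float64(0.0782690060509973), np.float64(0.9696225126219968))
```

Request:
{"name": "drive_tool", "arguments": {
  "commands": "40 0 0 0 0; 40 0 0 0 0; 40 0 0 0 0; 40 0 0 0 0; 0 0 0 0 0; 0 0 0 0 0; 0 0 0 0 0; 0 0 0 0 0"
}}

```text
time: 30.25
tool_pos: [0.6046, 0.1073, 0.1289]
tool_rot: [-0.002, 0.989, 0.146, 0.002]
contact_force: [1.9, 7.8, 3.3]
gripper_width: 0.158
```

Run:
```python
from h import *
from plant import manip
st=manip.state();p,t=pose(st);print(st["time"],p,st["contact_force"],st["ft_torque"],lev(p),st["gripper_width"])
```

```text
30.25 [ 0.60462258  0.10726427  0.1288546  16.82051597] [1.9465787  7.82950116 3.29400053] [ 1.13907559 -0.30326814  0.24607999] (np.float64(0.08057545711252857), np.float64(0.9515960597660514)) 0.1583457203246336
```

Request:
{"name": "drive_tool", "arguments": {
  "commands": "0 0 0.09 0 2; 0 0 0.09 0 2; 0 0 0 0 0; 0 0 0 0 0; 0 0 0 0 0; 0 0 0 0 0; 0 0 0 0 0; 0 0 0 0 0"
}}

```text
time: 31.25
tool_pos: [0.6062, 0.1026, 0.1289]
tool_rot: [-0.002, 0.994, 0.112, 0.002]
contact_force: [2.5, 8.4, 2.8]
gripper_width: 0.159
```

Run:
```python
from h import *
from plant import manip
st=manip.state();p,t=pose(st);print(st["time"],p,st["contact_force"],st["ft_torque"],lev(p),st["gripper_width"])
```

```text
31.25 [ 0.60619476  0.10260087  0.12885404 12.8588773 ] [2.49499014 8.38750435 2.81721058] [ 1.41632035 -0.37710229  0.3804151 ] (np.float64(0.08062721303104628), np.float64(1.0126593370743562)) 0.159407915179365
```

The forces suggest the lever was only partly seated after the swing back. I'll do a second full ratchet cycle with a higher lift, releasing the lever so that its spring seats it.

Request:
{"name": "drive_tool", "arguments": {
  "commands": "0 0 0 -0.1 0; 0 0 0 -0.1 0; 0 0 0 -0.09 0; 0 0 0 0 0; 0 -0.023 -0.35 0 -7.5; 0 -0.023 -0.35 0 -7.5; 0 -0.023 -0.35 0 -7.5; 0 -0.023 -0.35 0 -7.5"
}}

```text
time: 32.25
tool_pos: [0.5846, 0.1373, 0.1344]
tool_rot: [-0.0, 0.93, 0.367, -0.001]
contact_force: [1.2, -0.2, -5.0]
gripper_width: 0.158
```

Request:
{"name": "drive_tool", "arguments": {
  "commands": "0 -0.023 -0.35 0 -7.5; 0 -0.023 -0.35 0 -7.5; 0 -0.023 -0.35 0 -7.5; 0 -0.023 -0.35 0 -7.5; 0 -0.023 -0.35 0 -7.5; 0 -0.023 -0.35 0 -7.5; 0 -0.023 -0.35 0 -7.5; 0 -0.023 -0.35 0 -7.5"
}}

```text
time: 33.25
tool_pos: [0.5077, 0.1582, 0.1343]
tool_rot: [0.001, 0.622, 0.783, -0.003]
contact_force: [2.0, -7.3, -4.7]
gripper_width: 0.157
```

Run:
```python
from h import *
from plant import manip
st=manip.state();p,t=pose(st);print(st["time"],p,st["contact_force"],lev(p),st["gripper_width"])
```

```text
33.25 [  0.50768967   0.15823207   0.13429717 103.01227925] [ 1.96148198 -7.31774293 -4.66476038] (np.float64(0.08103025956643939), np.float64(-0.5375816014177455)) 0.1567525098308351
```

Request:
{"name": "drive_tool", "arguments": {
  "commands": "0 -0.04 -0.34 -0.03 -7.5; 0 -0.04 -0.34 0 -7.5; 0 -0.04 -0.34 0 -7.5; 0 -0.04 -0.34 0 -7.5; 0 0 0 0 0; 0 0 0 0 0; 40 0 0 0 0; 40 0 0 0 0"
}}

```text
time: 34.25
tool_pos: [0.4747, 0.1406, 0.1383]
tool_rot: [0.001, 0.401, 0.916, 0.001]
contact_force: [0.1, -0.1, 0.4]
gripper_width: 0.467
```

Request:
{"name": "drive_tool", "arguments": {
  "commands": "40 0 0 0 0; 40 0 0 0.08 0; 40 0 0 0.08 0; 40 0 0 0.08 0; 40 0 0 0 0; 40 0 0 0 0; 40 0 0 0 0; 40 0 0 0 0"
}}

```text
time: 35.25
tool_pos: [0.4737, 0.1399, 0.1299]
tool_rot: [0.0, 0.401, 0.916, 0.0]
contact_force: [-1.0, -0.6, 0.2]
gripper_width: 0.467
```

Run:
```python
from h import *
from plant import manip
import pickle
st=manip.state();p,t=pose(st);print(st["time"],p,st["contact_force"],lev(p),st["gripper_width"])
w=manip.camera_params("wrist");im=manip.grab_frame("wrist")[:,:,::-1];s=manip.grab_frame("scene")[:,:,::-1]
cv2.imwrite("pics/w9.png",im);cv2.imwrite("pics/s9.png",s);pickle.dump(w,open("w9.pkl","wb"))
b=cv2.resize(s[110:230,180:320],(360,309),interpolation=3)
cv2.imwrite("pics/w9b.png",np.hstack([cv2.convertScaleAbs(im,alpha=1.3)[:,70:500],np.vstack([b,np.zeros((111,360,3),np.uint8)])]))
```

```text
35.25 [4.73706373e-01 1.39936801e-01 1.29911130e-01 1.32767968e+02] [-0.98738663 -0.64058509  0.21811342] (np.float64(0.08141085876451382), np.float64(-1.0173362918462583)) 0.46724130640861306
```

View pics/w9b.png

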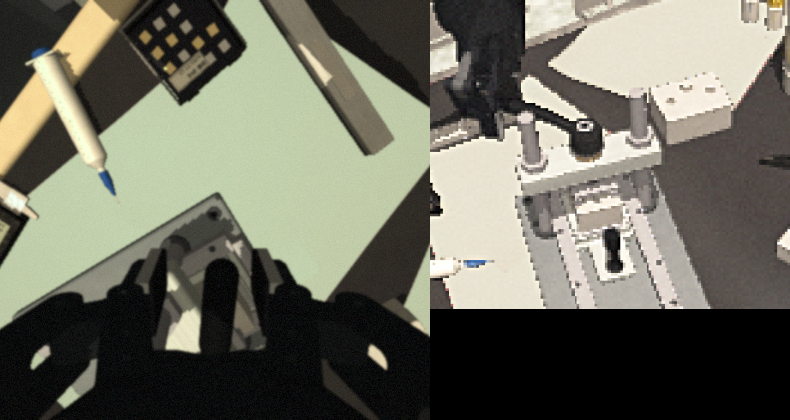

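The lever has been released and sits between the open fingers. The bar centre is about 14 px right of the jaw centre. I'll regrip it slightly lower, shifted to the bar, and turn.

Run:
```python
from h import *
import pickle
w=pickle.load(open("w9.pkl","rb"));g=cv2.cvtColor(cv2.imread("pics/w9.png"),6)
pts=[]
for v in range(272,340,8):
    r=g[v,255:335];k=np.where(r<45)[0]
    runs=np.split(k,np.where(np.diff(k)>1)[0]+1);q=min(runs,key=lambda a:abs(a.mean()+255-291));pts.append((v,q[0]+255,q[-1]+255))
print(pts)
for ax in(np.array([.5288,.080]),np.array([.5302,.0788])):
  for z in(.144,):
    P=[plane(w,((a+b)/2,v),z)[:2] for v,a,b in pts]
    print([ (round(np.linalg.norm(q-ax),4),round(np.radians(74.3)-np.arctan2(*(q-ax)[::-1]),3)) for q in P[::2]])
    d=P[0]-P[-1];print("yaw",np.degrees(np.arctan2(d[1],d[0])),"width",[np.linalg.norm(plane(w,(a-.5,v),z)-plane(w,(b+.5,v),z)) for v,a,b in pts[::3]])
w6=pickle.load(open("w6.pkl","rb"))
for ax in(np.array([.5288,.080]),np.array([.5302,.0788])):
  q=plane(w6,(278.2,126),.147)[:2];print("start",np.linalg.norm(q-ax),np.radians(74.3)-np.arctan2(*(q-ax)[::-1]))
```

```text
[(272, np.int64(275), np.int64(308)), (280, np.int64(273), np.int64(308)), (288, np.int64(273), np.int64(307)), (296, np.int64(272), np.int64(307)), (304, np.int64(271), np.int64(305)), (312, np.int64(271), np.int64(304)), (320, np.int64(271), np.int64(303)), (328, np.int64(271), np.int64(303)), (336, np.int64(270), np.int64(301))]
[(np.float64(0.0856), np.float64(-0.945)), (np.float64(0.0778), np.float64(-0.945)), (np.float64(0.0697), np.float64(-0.948)), (np.float64(0.0614), np.float64(-0.945)), (np.float64(0.0529), np.float64(-0.945))]
yaw 128.43977742882487 width [np.float64(0.014965400205768073), np.float64(0.016186160134265), np.float64(0.015163058478011252)]
[(np.float64(0.0874), np.float64(-0.949)), (np.float64(0.0796), np.float64(-0.949)), (np.float64(0.0715), np.float64(-0.953)), (np.float64(0.0633), np.float64(-0.95)), (np.float64(0.0547), np.float64(-0.951))]
yaw 128.43977742882487 width [np.float64(0.014965400205768073), np.float64(0.016186160134265), np.float64(0.015163058478011252)]
start 0.07570771269333977 -0.03445101204103329
start 0.07655891860373078 -0.05593617702530107
```

Run:
```python
from h import *
from plant import manip
p,_=pose(manip.state());print(p);plan(p,(.4803,.1411,.1255,128.4),2)
arc((.4803,.1411,.1255,128.4),np.radians(60),8)
```

```text
[4.73683665e-01 1.39914812e-01 1.29860687e-01 1.32769969e+02]
-0.06 0.09 0.07 2.2; -0.06 0.10 0.07 2.2
0 -0.02 0.34 0.000 7.5; 0 -0.02 0.34 0.000 7.5; 0 -0.02 0.34 0.000 7.5; 0 -0.02 0.34 0.000 7.5; 0 -0.02 0.34 0.000 7.5; 0 -0.02 0.34 0.000 7.5; 0 -0.02 0.34 0.000 7.5; 0 -0.02 0.34 0.000 7.5
```

Request:
{"name": "drive_tool", "arguments": {
  "commands": "40 -0.06 0.09 0.07 2.2; 40 -0.06 0.1 0.07 2.2; 40 0 0 0 0; 0 0 0 0 0; 0 0 0 0 0; 0 0 0 0 0; 0 0 0 0 0; 0 0 0 0 0"
}}

```text
time: 36.35
tool_pos: [0.4802, 0.141, 0.1258]
tool_rot: [-0.0, 0.436, 0.9, -0.0]
contact_force: [-2.2, -0.3, 2.7]
gripper_width: 0.158
```

Run:
```python
from h import *
from plant import manip
st=manip.state();p,t=pose(st);print(st["time"],p,st["contact_force"],st["ft_torque"],lev(p),st["gripper_width"])
```

```text
36.35 [4.80215378e-01 1.41029468e-01 1.25771787e-01 1.28364945e+02] [-2.24602164 -0.29507929  2.71495601] [-0.07206096  0.34820593 -0.14128201] (np.float64(0.07800680344559975), np.float64(-0.9463656536916496)) 0.15800336189427744
```

Request:
{"name": "drive_tool", "arguments": {
  "commands": "0 -0.011 0.17 0.003 3.75; 0 -0.011 0.17 0.003 3.75; 0 -0.011 0.17 0.003 3.75; 0 -0.011 0.17 0.003 3.75; 0 0 0 0 0; 0 0 0 0 0; 0 0 0 0 0; 0 0 0 0 0"
}}

```text
time: 37.35
tool_pos: [0.4975, 0.1512, 0.1257]
tool_rot: [-0.001, 0.549, 0.836, -0.0]
contact_force: [-5.3, -0.6, 5.6]
gripper_width: 0.16
```

```bash
cat > f.py <<'E'
from h import *
from plant import manip
st=manip.state();p,t=pose(st);F=st["contact_force"];y=np.radians(p[3])
print(round(st["time"],2),p.round(4),"F rad %.1f tan %.1f z %.1f"%(F[:2]@[np.cos(y),np.sin(y)],F[:2]@[np.sin(y),-np.cos(y)],F[2]),"T",st["ft_torque"].round(2),"r,b",np.round(lev(p),4))
E
python3 f.py
```

```text
37.35 [  0.4975   0.1512   0.1257 113.4142] F rad 1.6 tan -5.1 z 5.6 T [-0.02  0.85  0.09] r,b [ 0.0777 -0.6879]
```

Request:
{"name": "drive_tool", "arguments": {
  "commands": "0 -0.011 0.17 0 3.75; 0 -0.011 0.17 0 3.75; 0 -0.011 0.17 0 3.75; 0 -0.011 0.17 0 3.75; 0 -0.011 0.17 0 3.75; 0 -0.011 0.17 0 3.75; 0 0 0 0 0; 0 0 0 0 0"
}}

```text
time: 38.35
tool_pos: [0.5233, 0.157, 0.1254]
tool_rot: [-0.005, 0.701, 0.713, -0.005]
contact_force: [-20.8, -0.3, 15.1]
gripper_width: 0.16
```

```bash
python3 f.py
```

```text
38.35 [ 0.5233  0.157   0.1254 91.0343] F rad 0.1 tan -20.8 z 15.1 T [-0.02  3.25  0.59] r,b [ 0.0772 -0.3452]
```

Request:
{"name": "drive_tool", "arguments": {
  "commands": "0 -0.011 0.17 0.005 3.75; 0 -0.011 0.17 0.005 3.75; 0 -0.011 0.17 0.005 3.75; 0 -0.011 0.17 0.005 3.75; 0 0 0 0 0; 0 0 0 0 0; 0 0 0 0 0; 0 0 0 0 0"
}}

```text
time: 39.35
tool_pos: [0.542, 0.156, 0.1252]
tool_rot: [-0.006, 0.787, 0.617, -0.006]
contact_force: [-26.4, 6.2, 19.1]
gripper_width: 0.159
```

```bash
python3 f.py
```

```text
39.35 [ 0.542   0.156   0.1252 76.1592] F rad -0.3 tan -27.1 z 19.1 T [0.89 4.14 1.1 ] r,b [ 0.0772 -0.1016]
```

The resistance is now large (27 N tangential, 19 N upward), so I'll release and see where the lever settles.

Request:
{"name": "drive_tool", "arguments": {
  "commands": "60 0 0 0 0; 60 0 0 0 0; 60 0 0 0 0; 60 0 0 0 0; 60 0 0 0 0; 60 0 0 0 0; 60 0 0 0 0; 60 0 0 0 0"
}}

```text
time: 40.35
tool_pos: [0.5413, 0.1526, 0.1218]
tool_rot: [-0.005, 0.788, 0.616, -0.008]
contact_force: [-21.7, -4.0, 7.4]
gripper_width: 0.704
```

```bash
python3 f.py
cat > bar.py <<'E'
from h import *
from plant import manip
w=manip.camera_params("wrist");im=manip.grab_frame("wrist")[:,:,::-1]
import sys
z=float(sys.argv[1]);cv2.imwrite(f"pics/{sys.argv[2]}.png",im)
g=cv2.cvtColor(np.ascontiguousarray(im),6)
for v in range(268,325,14):
    k=np.where(g[v,215:345]<45)[0]+215
    for q in np.split(k,np.where(np.diff(k)>1)[0]+1):
        if 20<len(q)<60:
            c=plane(w,(q.mean(),v),z);print(v,q[0],q[-1],np.round(lev(c),3),"wid",np.round(np.linalg.norm(plane(w,(q[0]-.5,v),z)-plane(w,(q[-1]+.5,v),z)),4))
E
python3 bar.py .144 w10
```

```text
40.35 [ 0.5413  0.1526  0.1218 75.9862] F rad -9.1 tan -20.1 z 7.4 T [-0.49  3.41  0.42] r,b [ 0.0737 -0.1036]
282 215 239 [ 0.081 -0.373] wid 0.0105
296 215 245 [ 0.075 -0.389] wid 0.0132
310 215 251 [ 0.068 -0.41 ] wid 0.0159
324 219 259 [ 0.061 -0.416] wid 0.0178
```

Run:
```python
from h import *
from plant import manip
im=cv2.imread("pics/w10.png");s=manip.grab_frame("scene")[:,:,::-1];cv2.imwrite("pics/s10.png",s)
b=cv2.resize(s[100:210,190:290],(382,420),interpolation=3)
cv2.imwrite("pics/v12.png",np.hstack([cv2.convertScaleAbs(im,alpha=1.6)[:,70:480],b]))
```

```text
(no output)
```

View pics/v12.png

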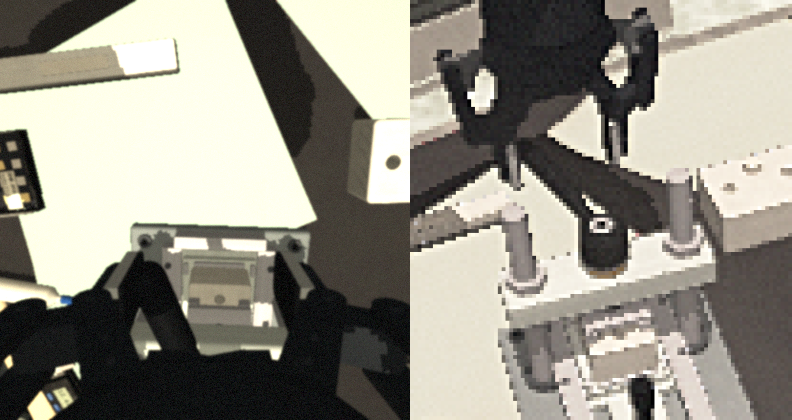

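The wrist view shows the bar at about (165,300), leaning on the left finger at bearing about −0.4. So the lever sprang back against a stop, still pushing at 20 N. I'll back the tool off so the lever is free, then measure it.

Request:
{"name": "drive_tool", "arguments": {
  "commands": "60 0 -0.1 0 0; 60 0 -0.1 0 0; 60 0 -0.1 0 0; 60 0 -0.1 0 0; 60 0 -0.1 0 0; 60 0 0 0 0; 60 0 0 0 0; 60 0 0 0 0"
}}

```text
time: 41.45
tool_pos: [0.5286, 0.1569, 0.1216]
tool_rot: [-0.004, 0.788, 0.615, -0.006]
contact_force: [-13.8, -0.6, 1.6]
gripper_width: 0.7
```

```bash
python3 f.py;python3 bar.py .144 w11
```

```text
41.45 [ 0.5286  0.1569  0.1216 75.9276] F rad -3.9 tan -13.2 z 1.6 T [-0.04  2.09  0.11] r,b [ 0.0769 -0.2764]
282 215 247 [ 0.087 -0.495] wid 0.0138
296 215 245 [ 0.082 -0.538] wid 0.0131
310 215 251 [ 0.075 -0.569] wid 0.0158
324 217 261 [ 0.068 -0.591] wid 0.0195
```

Request:
{"name": "drive_tool", "arguments": {
  "commands": "60 0 -0.15 0 -2; 60 0 -0.15 0 -2; 60 0 -0.15 0 -2; 60 0 -0.15 0 -2; 60 0 -0.15 0 -2; 60 0 0 0 0; 60 0 0 0 0; 60 0 0 0 0"
}}

```text
time: 42.5
tool_pos: [0.5119, 0.1613, 0.125]
tool_rot: [-0.0, 0.732, 0.681, 0.0]
contact_force: [-2.9, 2.2, 1.1]
gripper_width: 0.704
```

```bash
python3 f.py;python3 bar.py .144 w12
```

```text
42.5 [ 0.5119  0.1613  0.125  85.8628] F rad 2.0 tan -3.1 z 1.1 T [ 0.23  0.32 -0.11] r,b [ 0.083  -0.4796]
296 215 241 [ 0.087 -0.745] wid 0.0117
310 215 250 [ 0.081 -0.771] wid 0.0158
324 215 261 [ 0.074 -0.798] wid 0.0209
```

Request:
{"name": "drive_tool", "arguments": {
  "commands": "60 -0.1 -0.2 0 -4; 60 -0.1 -0.2 0 -4; 60 0 -0.2 0 -4; 60 0 -0.1 0 -4; 60 0 0 0 0; 60 0 0 0 0; 60 0 0 0 0; 60 0 0 0 0"
}}

```text
time: 43.55
tool_pos: [0.4906, 0.1546, 0.1246]
tool_rot: [0.0, 0.63, 0.776, 0.0]
contact_force: [-0.6, -0.1, -1.4]
gripper_width: 0.699
```

```bash
python3 f.py;python3 bar.py .144 w13
```

```text
43.55 [  0.4906   0.1546   0.1246 101.854 ] F rad 0.0 tan -0.7 z -1.4 T [ 0.01 -0.01  0.02] r,b [ 0.0838 -0.7476]
268 239 262 [ 0.096 -0.846] wid 0.0101
282 249 281 [ 0.087 -0.808] wid 0.0141
296 247 287 [ 0.081 -0.825] wid 0.0177
310 254 292 [ 0.074 -0.823] wid 0.017
324 260 297 [ 0.066 -0.825] wid 0.0168
```

The robot is free and the lever rests at bearing −0.82. Pushing clockwise from there meets the sprung stop at once, so the spindle is on its stop and the lever is coupled to it. The earlier "over-travel" was the lever skipping teeth at the stop. As a check, I'll touch the lever's top lightly with shut fingers to confirm it is fully down.

Request:
{"name": "drive_tool", "arguments": {
  "commands": "60 0 0 -0.7 0; 60 0 0 -0.7 0; 60 0 0 -0.6 0; 0 -0.34 -0.1 0 0; 0 0 0 0 0; 0 0 0 0.3 0; 0 0 0 0.3 0; 0 0 0 0 0"
}}

```text
time: 44.6
tool_pos: [0.4884, 0.1439, 0.1645]
tool_rot: [-0.001, 0.63, 0.776, -0.001]
contact_force: [0.9, 0.1, -0.4]
gripper_width: 0.003
```

Request:
{"name": "drive_tool", "arguments": {
  "commands": "0 0 0 0.06 0; 0 0 0 0.06 0; 0 0 0 0.06 0; 0 0 0 0.06 0; 0 0 0 0.06 0; 0 0 0 0 0; 0 0 0 0 0; 0 0 0 0 0"
}}

```text
time: 45.6
tool_pos: [0.4897, 0.144, 0.1577]
tool_rot: [0.0, 0.63, 0.776, 0.0]
contact_force: [-0.6, -1.2, 0.1]
gripper_width: -0.0
```

```bash
python3 f.py
```

```text
45.6 [  0.4897   0.144    0.1577 101.8705] F rad -1.1 tan -0.8 z 0.1 T [0.03 0.01 0.02] r,b [ 0.075  -0.8227]
```

Request:
{"name": "drive_tool", "arguments": {
  "commands": "0 0 0 0.04 0; 0 0 0 0.04 0; 0 0 0 0.04 0; 0 0 0 0.04 0; 0 0 0 0 0; 0 0 0 0 0; 0 0 0 0 0; 0 0 0 0 0"
}}

```text
time: 46.6
tool_pos: [0.4905, 0.1446, 0.1545]
tool_rot: [0.001, 0.63, 0.776, 0.001]
contact_force: [-1.1, 0.7, 6.3]
gripper_width: -0.002
```

```bash
python3 f.py
```

```text
46.6 [  0.4905   0.1446   0.1545 101.8753] F rad 0.9 tan -0.9 z 6.3 T [0.28 0.19 0.01] r,b [ 0.0751 -0.8093]
```

Contact with the bar top came at z ≈ 0.1545. The expected height for a fully dropped lever at about 2.3 rad is 0.154, and the 6 N press didn't move it further. I'll retreat and hand in.

Request:
{"name": "drive_tool", "arguments": {
  "commands": "0 0 0 -0.3 0; 0 0 0 -0.7 0; 0 0 0 -0.9 0; 0 0 0 -0.9 0; 0 0 0 -0.9 0; 0 0 0 0 0; 0 0 0 0 0; 0 0 0 0 0"
}}

```text
time: 47.6
tool_pos: [0.4888, 0.1439, 0.2619]
tool_rot: [-0.001, 0.63, 0.776, -0.001]
contact_force: [0.4, -0.8, 0.8]
gripper_width: -0.0
```

```bash
python3 f.py
python3 - <<'E'
from h import *
from plant import manip
import pickle
w=manip.camera_params("wrist");im=manip.grab_frame("wrist")[:,:,::-1];cv2.imwrite("pics/w14.png",im);g=cv2.cvtColor(np.ascontiguousarray(im),6)
for r in(.06,.075,.085):
    a=np.arange(-1.4,1.4,.01);v=[]
    for b in a:
        t=np.radians(74.3)-b;u=proj(w,(AX[0]+r*np.cos(t),AX[1]+r*np.sin(t),.147)).round().astype(int)
        v.append(g[u[1],u[0]] if 0<=u[0]<560 and 0<=u[1]<420 else 255)
    v=np.array(v);k=np.where(v<40)[0]
    print(r,[(round(a[q[0]],2),round(a[q[-1]],2)) for q in np.split(k,np.where(np.diff(k)>1)[0]+1) if len(q)>8])
E
```

```text
47.6 [  0.4888   0.1439   0.2619 101.8674] F rad -0.9 tan 0.2 z 0.8 T [-0.    0.01  0.04] r,b [ 0.0754 -0.8334]
0.06 [(np.float64(-0.92), np.float64(-0.71)), (np.float64(1.22), np.float64(1.39))]
0.075 [(np.float64(-0.9), np.float64(-0.72)), (np.float64(1.29), np.float64(1.39))]
0.085 [(np.float64(-0.89), np.float64(-0.73)), (np.float64(1.3), np.float64(1.39))]
```

```bash
python3 -c "
from plant import manip
print(manip.job_done())"
```

```text
the job is handed in; nothing more can be done
None
```

I clamped the middle-sized block (46 x 61 mm measured, right of the press) and handed the job in at about 47.6 s. Whether the spindle is tight is inferred from forces and lever angles, because nothing reads the spindle angle directly.

**What I did:** I set the block pins-up in the nest and pushed the shuttle home by its knob. Then I screwed the foot down with the lever, swinging it back twice.

**Checks that agreed:**
- **Block:** a close view after release showed it square between the locators.
- **Shuttle:** the push ended on a stop at 16 N, with the knob where it should be when home. Scene crops up to about 40 s still showed the block under the foot; I viewed none after that.
- **Spindle:** pushing the lever further clockwise met a springy stop, up to 27 N, and the lever came back to rest at bearing −0.81. That fits the spindle at 2.27 rad with the lever six serrations back.
- **Lever:** the bar top was touched at z = 0.1545 m, and about 0.154 m is expected when it is fully down. A 6 N press at that height found it supported there.
- **Robot:** it was clear of everything at the end, and no move went near the vial or the weights.

**Checks that disagreed or were missing:**
- **Second stroke:** it ran past where the stop should have been felt. The lever probably skipped about two serrations at the stop; I am inferring this from small force changes and a 1 mm drop in height.
- **Overrun at the stop:** before I released the lever it had been pushed about 0.7 rad past where it now rests.
- **Foot:** I did not measure its force on the block, and an attempt to read the spindle's sink from the scene camera was too noisy to use.

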